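# Get the sharpening stone out from under the gouges

## Robot

A 7-joint arm with a two-finger parallel gripper is mounted at the origin on the work surface. World frame = base frame: x ahead of the robot, y to its left, z up, the work surface at z = 0. Lengths are in m, angles in degrees, forces in N, time in s.
With the tool pointing down it reaches from about 0.425 to 0.875 m from the base axis. Payload 4.7 kg.
Tool frame: the origin (TCP) lies at the very end of the fingers, on their centre line; the grasp point (between the pads) lies 19 mm behind it; z points along the fingers, y is the direction in which the jaws open and shut (so a half turn about z gives the same grasp; the last joint's range is limited). The gripper opens to 87 mm and grips with 3 to 60 N. Pads are 19 mm wide; open, the fingers measure 117 mm over their backs; the gripper's body (75 mm by 190 mm) begins 51 mm behind the grasp point.
Start: joints at [-75.052, 18.392, -4.016, 83.108, 1.295, 78.541, -3.26], TCP at [0.159, 0.63, 0.188] pointing down, gripper open.
Joint ranges: [-163.93, 163.93], [-17.29, 119.83], [-79.2, 71.16], [3.27, 140.29], [-89.18, 269.18], [5.43, 117.66], [-154.24, 154.24]. Speed limits (degrees/s): [147.25, 147.25, 180, 180, 180, 180, 180].

## Interface

Orientations are given as [roll, pitch, yaw] about the fixed x, y, z axes, in that order (R = Rz(yaw) Ry(pitch) Rx(roll)).
In Python, from cell import * gives the robot as it stands.
- The arm moves only by the tool arm_command, never from a script. Its argument "targets" is a list that holds one entry, the list of rows, each a list of 7 numbers: the shift along the tool's x, y, z in m, then the turn, a rotation vector about the tool's x, y, z in degrees, then the gripper's target within -1 to 1 (shut at 1, half-way at 0, fully open at -1). In form: [[[tx, ty, tz, rx, ry, rz, claw], ...]]. A call has 1 to 10 rows; each row is the pose to reach, as a shift and turn from the pose commanded when the call began, along the tool's axes at that moment; what a row does not reach only later rows make up. A row lasts 1/10 s, in which the tool goes at most 50 mm and 8.59 degrees, less where a joint would pass 70% of its speed; a pose out of reach is approached as far as the arm can. A call with a gripper value outside its range is refused whole. The fingers move at their own pace and stop on an object; "newtons" is the grip in N (left out, the last holds). Time passes only in rows, so rows that repeat a pose let the fingers close. It gives the time, the measured TCP pose, the force and the opening at its end, in the units of the state.
- get_obs(): the state, without advancing time (a new reading comes with each control period).
- read_camera(name): name is "scene" or "top" or "wrist"; returns a dict with "img" (384x512x3 uint8, red, green, blue), "z_map" (384x512 float32, m along the optical axis (not along the pixel's ray), 0 where there is no reading), "K" (3x3 intrinsics, pixels), "D" ([k1, k2, p1, p2, k3] as OpenCV has them; the pictures are not rectified), "origin" and "attitude" of the camera in the world. Camera axes: x right, y down, z forward; pixel columns grow to the right and rows downward; lengths in m; the calibration is good to about 2 mm. A picture is of the moment at which its call begins.
- sign_off(): hands the job in, once; it reports no verdict.
Trained networks look in the newest picture that a camera, given by its name, has taken for a name from the list of things; names that differ only in an ending like _2 or _b are one class to them, and where a whole thing is asked for, a point or a joint stands for the part that bears it (a point fixed in the world has none). Each returns a list of dicts, best first, with "conf" (0 to 1); they miss things now and then, are a little off and sometimes report something else, mostly with a low value. They report only what shows in the picture. A call takes as long as a camera call. They do not tell look-alikes from the thing itself.
- search_frame(thing, camera): "position" ([column, row] in pixels, amid what is visible of it).
The state is a dict: "time_s": time; "qpos": joint angles; "joint_velocities": joint speeds; "effort": joint torques, N m; "tool_pos": TCP position; "tool_rot": TCP orientation; "force": force on the tool from outside, world axes, zero at the start; "wrist_torque": the same for the moment, N m; "grip_width": finger opening in m.
Only numpy, scipy, OpenCV 4.12 (cv2) and the standard library are available. Lean on these libraries where they do the work, as an engineer would, in place of code of your own. Each camera call takes 0.05 s, during which the arm holds its last target.

## Task

The red chisel needs honing and the sharpening stone is at the bottom of the tool box, under the three gouges. Lay all three gouges on the green mat, take out the stone and lower it gently into the stone holder, then put every gouge back in the box in the notches it came from, lying level with its handle the same way round as before. Do not drop the gouges or the stone, and do not disturb the chisel or the oil bottle.

Things in the scene. Friction and masses are not known exactly. Their poses are not given: they have to be found in the camera images.
- gouge_blue: carving gouge, blue handle, 242 long, 0.12 kg. Origin on its axis near the balance point (grip here); x along the blade, z up. Eight-sided handle, 28 across flats, from x = -115 to +25; blade 18 wide, 10 thick, to x = 127. Starts level in one of the box's three places, axis 66 above the bench. On the mat it rests level on its handle, axis 17 above the bench, blade free.
- gouge_yellow: carving gouge, yellow handle, 242 long, 0.12 kg. Origin on its axis near the balance point (grip here); x along the blade, z up. Eight-sided handle, 28 across flats, from x = -115 to +25; blade 14 wide, 10 thick, to x = 127. Starts level in one of the box's three places, axis 66 above the bench. On the mat it rests level on its handle, axis 17 above the bench, blade free.
- gouge_brown: carving gouge, dark brown wooden handle, 242 long, 0.12 kg. Origin on its axis near the balance point (grip here); x along the blade, z up. Eight-sided handle, 28 across flats, from x = -115 to +25; blade 16 wide, 10 thick, to x = 127. Starts level in one of the box's three places, axis 66 above the bench. On the mat it rests level on its handle, axis 17 above the bench, blade free.
- stone: grey sharpening stone, a bar 50 (x) by 200 (y) by 25 (z, up), origin at the centre of its underside. At the start it lies loose on the floor of the tool box (underside 10 above the bench), across and beneath all three gouges. About 0.55 kg.
- box: tool box, fixed, 300 (x) by 270 (y) by 74, walls and floor 10; origin: centre of underside; x from handle to blade end. Rails 16 thick along y: at x = -95 (notches 44 wide, bottoms at height 52, lands to 66) and x = 95 (notches 36 wide, bottoms 61, lands to 73). Places along x at y = -70, 0, 70: a gouge at home has its origin near x = -10, height 66.
- holder: stone holder, fixed, left or right of the box: black base 80 (x) by 250 (y), top at height 12 (the seat). Steel end jaws to height 24, 212 apart; side cheeks to height 20, 60 apart, only at |y| 75 to 106. The stone lies between them, long side along y, either end first, underside at height 12. A knob sticks out 33 past the +y end. Origin at centre of underside, z up.
- mat: dark green rubber bench mat, fixed, 270 (x) by 210 (y), 3 thick: the side area for the gouges, across the box from the holder. Origin at the centre of its underside, z up.
- chisel: flat chisel with red handle, 230 long, 30 thick, lying beside the holder on its robot side; origin on its axis 15 above the bench, x along the blade, z up. To be left alone.
- oil: amber oil bottle with white spout, diameter 52, height 128, standing just beyond the holder; origin at the centre of its underside, z up. To be left alone.
Mind the look-alikes: they are no part of the job. What is shaped like the stone but turquoise or yellow is not meant.

How it is judged (in metres and radians):
On the way, in this order (a step that is already met when the one before it is completed fails the run):
1. all three gouges lie on the green mat (their balance points over it) (x of gouge_blue in the frame of mat between -0.14 and 0.14 m and y of gouge_blue in the frame of mat between -0.11 and 0.11 m and height (world z) of each of gouge_blue, gouge_yellow, gouge_brown below 0.03 m and linear speed of each of gouge_blue, gouge_yellow, gouge_brown below 0.05 m/s and x of gouge_yellow in the frame of mat between -0.14 and 0.14 m and y of gouge_yellow in the frame of mat between -0.11 and 0.11 m and x of gouge_brown in the frame of mat between -0.14 and 0.14 m and y of gouge_brown in the frame of mat between -0.11 and 0.11 m), for 0.2 s.
2. the stone lies in the stone holder, between its jaws and flat on its base (horizontal distance between stone and holder below 0.012 m and angle between the y axis of stone and the y axis of holder, either way round below 0.12 rad and height (world z) of stone below 0.015 m and angle between stone's own z axis and vertical below 0.05 rad and linear speed of stone below 0.02 m/s), for 0.2 s.
At the end, for the whole second after the job is handed in: The stone lies flat in the holder (centre within 12 mm of the holder's, aligned within 0.12 rad, on its base); every gouge lies level (within 4 degrees) in the box in the notches it came from, within 25 mm of where it was, its axis 60 to 72 mm above the bench; all at rest and released (all of step 2 and distance of each of gouge_blue, gouge_yellow, gouge_brown from where it was at the start of the episode below 0.025 m and height (world z) of gouge_blue between 0.06 and 0.072 m and angle between gouge_blue's own x axis and vertical between 1.5 and 1.64 rad and linear speed of each of gouge_blue, gouge_yellow, gouge_brown below 0.02 m/s and height (world z) of gouge_yellow between 0.06 and 0.072 m and angle between gouge_yellow's own x axis and vertical between 1.5 and 1.64 rad and height (world z) of gouge_brown between 0.06 and 0.072 m and angle between gouge_brown's own x axis and vertical between 1.5 and 1.64 rad); the robot touches nothing.
It fails at once if the stone is rammed (more than 80 N) into the holder (contact force between stone and holder above 80 N).
It fails at once if a gouge or the stone is let go and falls (faster than 0.5 m/s, a fall of more than about 13 mm) ((linear speed of gouge_blue above 0.5 m/s and contact force between the fingers and gouge_blue below 0.1 N) or (linear speed of gouge_yellow above 0.5 m/s and contact force between the fingers and gouge_yellow below 0.1 N) or (linear speed of gouge_brown above 0.5 m/s and contact force between the fingers and gouge_brown below 0.1 N) or (linear speed of stone above 0.5 m/s and contact force between the fingers and stone below 0.1 N)).
It fails at once if the chisel or the oil bottle is moved by more than 20 mm or tipped (distance of any of chisel, oil from where it was at the start of the episode above 0.02 m or angle between oil's own z axis and vertical above 0.35 rad).
It also fails if it takes over 131 s, if anything falls off the work surface, if the arm or the gripper's body presses on something with over 40 N, if the wrist force passes 120 N, or if a joint passes its speed limit or range.

## Working session

There is one attempt and no reset: what is moved stays moved. The work goes in short steps, Python scripts to look and compute and a tool call to move; the robot and the scene stay as the last step left them, time stands still between calls to the robot, and variables do not carry over. Pictures are saved under pics/ and viewed, and the job is handed in when it is done.

Besides the shell and the picture viewer there is one more tool, called after "Emit:" by a JSON object that holds its "fn" and its "kwargs". arm_command: Moves the arm, as the interface text tells. Its arguments: {"type":"object","properties":{"targets":{"type":"array","items":{"type":"array","items":{"type":"array","items":{"type":"number"}}}},"newtons":{"type":"number"}},"required":["targets"]}

```bash
ls; mkdir -p pics; python3 - <<'E'
from cell import *
import cv2,numpy as np,pickle
print(get_obs())
for n in ("scene","top","wrist"):
    c=read_camera(n); pickle.dump(c,open(f"{n}0.pkl","wb"))
    cv2.imwrite(f"pics/{n}0.png",cv2.cvtColor(c["img"],cv2.COLOR_RGB2BGR))
    print(n,c["K"],c["D"],c["origin"],c["attitude"])
E
```

```text
pics
{'time_s': 0.0, 'qpos': array([-75.05132568,  18.44056047,  -4.01545987,  83.17519562,
         1.29484074,  78.54195305,  -3.25943855]), 'joint_velocities': array([ 0.02655662, -0.05764126,  0.07376784, -0.01679773,  0.08133086,
       -0.08106579,  0.03948431]), 'effort': array([ 1.93524215e-04, -4.91285598e+01, -4.04053247e-01, -3.12533891e+01,
       -6.40400453e-02,  4.38581093e-02,  1.70417215e-04]), 'tool_pos': array([0.15869718, 0.62967646, 0.186842  ]), 'tool_rot': array([-1.79887528e+02,  5.68952682e-03,  1.65861549e+02]), 'force': array([ 0.04752317, -0.0891543 , -0.35265644]), 'wrist_torque': array([-0.00021653,  0.04473116, -0.00597584]), 'grip_width': 0.08695718903524738}
scene [[404.08112216   0.         262.65087078]
 [  0.         404.08112216 194.38418033]
 [  0.           0.           1.        ]] [-0.10794017  0.          0.          0.          0.        ] [ 1.29963029 -0.47450874  0.85237676] [-128.04567524   -0.77724931   62.30991011]
top [[347.35679954   0.         259.25029813]
 [  0.         347.35679954 189.56245676]
 [  0.           0.           1.        ]] [-0.08771787  0.          0.          0.          0.        ] [0.31598109 0.02786306 0.95335169] [-173.4118886     0.18417054  -90.62244864]
wrist [[278.12128656   0.         259.7847256 ]
 [  0.         278.12128656 191.39690749]
 [  0.           0.           1.        ]] [-0.05184804  0.          0.          0.          0.        ] [0.08890466 0.64680128 0.38301738] [1.64650779e+02 1.16212913e-01 7.58470613e+01]
```

View pics/scene0.png

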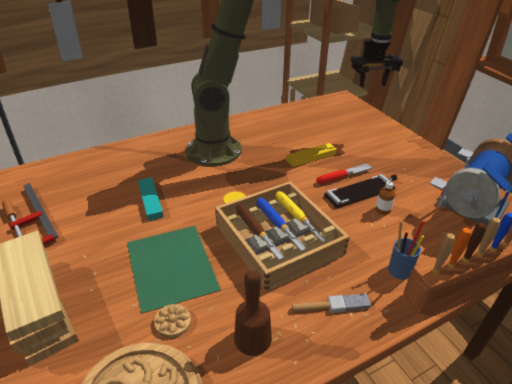

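View pics/top0.png

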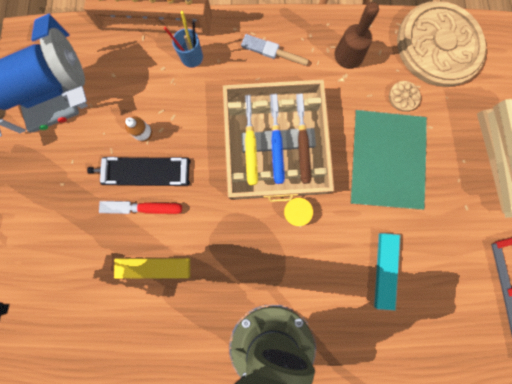

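View pics/wrist0.png

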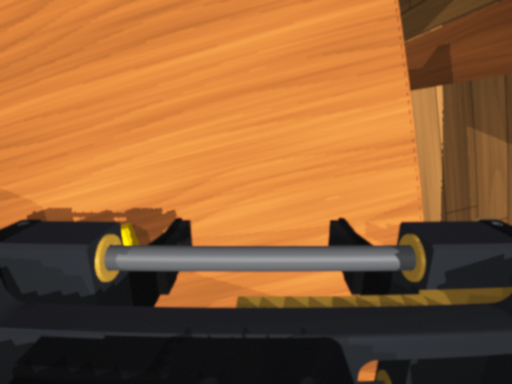

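The top picture (up = +x, left = +y) shows three gouges in the box: yellow at (251,140), blue at (277,140), brown at (305,140). The grey stone crosses beneath them at about (280,137).

- **Other things:** the holder is at (145,171), the mat at (390,160), the chisel at (140,208) and the oil bottle at (138,128).
- **Stone look-alikes:** the turquoise bar at (388,271) and the yellow bar at (152,268). The stone is the grey one in the box.
- **Gouge look-alikes:** the red chisel, the bench chisel at (275,50) and the yellow tin at (298,211).

```bash
cat > h.py <<'E'
import numpy as np,cv2,pickle
from scipy.spatial.transform import Rotation as R
def Rw(c): return R.from_euler('xyz',c["attitude"],degrees=True).as_matrix()
def cloud(c):
    h,w=c["z_map"].shape
    u,v=np.meshgrid(np.arange(w),np.arange(h))
    p=cv2.undistortPoints(np.stack([u,v],-1).reshape(-1,1,2).astype(np.float64),c["K"],c["D"]).reshape(h,w,2)
    P=np.concatenate([p,np.ones((h,w,1))],-1)*c["z_map"][...,None]
    return P@Rw(c).T+c["origin"]
def proj(c,P):
    P=np.atleast_2d(P).astype(float); M=Rw(c); 
    q=(P-c["origin"])@M
    r,_=cv2.projectPoints(q.reshape(-1,1,3),np.zeros(3),np.zeros(3),c["K"],c["D"]); return r.reshape(-1,2)
def ray(c,uv,z):
    p=cv2.undistortPoints(np.array(uv,float).reshape(-1,1,2),c["K"],c["D"]).reshape(-1,2)
    d=np.c_[p,np.ones(len(p))]@Rw(c).T
    return c["origin"]+d*((z-c["origin"][2])/d[:,2])[:,None]
def masks(c):
    hsv=cv2.cvtColor(c["img"],cv2.COLOR_RGB2HSV); H,S,V=[hsv[...,i].astype(int) for i in range(3)]
    return H,S,V
E
python3 - <<'E'
from h import *
from cell import *
for n in ("scene","top"):
    c=pickle.load(open(n+"0.pkl","rb"))
    big=cv2.resize(c["img"],None,fx=4,fy=4,interpolation=cv2.INTER_CUBIC)
    if n=="top":
        cv2.imwrite("pics/top_box.png",big[300:820,860:1360,::-1])
        cv2.imwrite("pics/top_left.png",big[420:900,320:820,::-1])
    else: cv2.imwrite("pics/scene_box.png",big[700:1140,840:1420,::-1])
    for t in ("gouge_blue","gouge_yellow","gouge_brown","stone","box","holder","mat","chisel","oil"):
        pass
read_camera("top")
for t in ("gouge_blue","gouge_yellow","gouge_brown","stone","box","holder","mat","chisel","oil"):
    print(t,[(np.round(d["position"]),round(d["conf"],2)) for d in search_frame(t,"top")][:3])
c=pickle.load(open("top0.pkl","rb"));P=cloud(c)
for uv in ((388,271),(400,160),(277,170),(251,170),(305,170),(290,139),(160,171),(150,268)): print(uv,P[uv[1],uv[0]].round(4),c["img"][uv[1],uv[0]])
E
```

```text
gouge_blue [(array([278., 144.]), 0.94)]
gouge_yellow [(array([250., 153.]), 0.64)]
gouge_brown [(array([306., 147.]), 0.58)]
stone [(array([282., 138.]), 0.91), (array([155., 268.]), 0.59)]
box [(array([274., 128.]), 0.94)]
holder [(array([146., 170.]), 0.64), (array([281., 129.]), 0.37)]
mat [(array([388., 158.]), 0.7)]
chisel [(array([139., 206.]), 0.71)]
oil [(array([136., 128.]), 0.64)]
(388, 271) [ 0.2007 -0.312   0.0213] [ 51 187 195]
(400, 160) [ 0.5057 -0.3693  0.0008] [ 84 149 121]
(277, 170) [ 0.4669 -0.0163  0.0777] [ 64 136 249]
(251, 170) [0.4677 0.0501 0.0774] [255 251  92]
(305, 170) [ 0.4661 -0.0879  0.078 ] [136  89  65]
(290, 139) [ 0.5589 -0.0551  0.0363] [99 98 98]
(160, 171) [0.4797 0.3041 0.0112] [49 51 55]
(150, 268) [0.2167 0.322  0.0267] [152 132  39]
```

View pics/top_box.png

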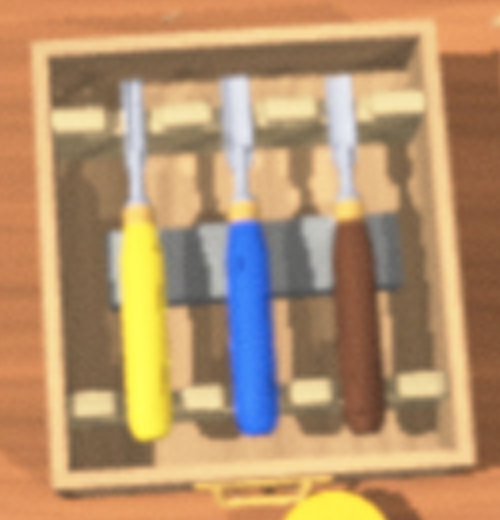

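View pics/top_left.png

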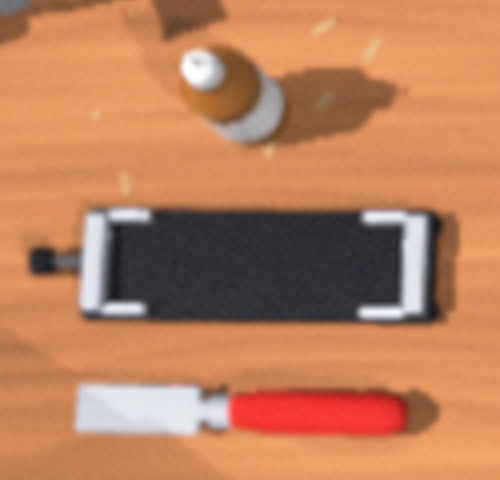

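View pics/scene_box.png

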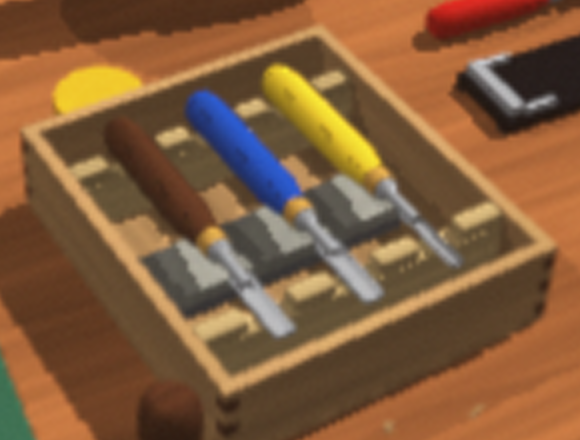

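The crops confirm that the stone is the grey bar under the gouges. The holder has its knob at the left (+y), and the oil bottle stands just beyond it. Next I measure the poses.

```bash
python3 - <<'E'
from h import *
c=pickle.load(open("top0.pkl","rb"));P=cloud(c);H,S,V=masks(c)
U,Vv=np.meshgrid(np.arange(512),np.arange(384))
def rect(m,z,name):
    m=cv2.morphologyEx(m.astype(np.uint8),cv2.MORPH_OPEN,np.ones((2,2)))
    n,l,st,ce=cv2.connectedComponentsWithStats(m); i=1+np.argmax(st[1:,4]); 
    cs,_=cv2.findContours((l==i).astype(np.uint8),cv2.RETR_EXTERNAL,cv2.CHAIN_APPROX_NONE)
    w=ray(c,cs[0].reshape(-1,2),z)
    r=cv2.minAreaRect((w[:,:2]*1000).astype(np.float32)); print(name,np.round(r[0],1),np.round(r[1],1),round(r[2],2), "ext",w[:,:2].min(0).round(4),w[:,:2].max(0).round(4))
    return l==i
win=lambda a,b,d,e:(U>=a)&(U<=b)&(Vv>=d)&(Vv<=e)
rect((H>60)&(H<90)&(S>80)&win(340,440,100,220),.003,"mat")
rect((V<120)&(S<100)&win(97,195,150,192)|((S<40)&win(97,195,150,192)),.016,"holder")
rect((V<75)&(S<100)&win(100,190,155,187),.012,"base black")
rect((S>150)&((H<6)|(H>174))&win(120,190,195,220),.015,"chisel handle")
# gouges
for nm,m in dict(yellow=(H>22)&(H<35)&(S>140)&win(240,262,120,190),blue=(H>100)&(H<125)&(S>120)&win(262,290,100,190),brown=(V<150)&(S>90)&(H<14)&win(294,316,120,188)&(P[...,2]>.058)).items():
    rect(m,.066,nm)
# all things inside box by height
Z=P[...,2]
for nm,w in dict(yellow=win(242,260,90,188),blue=win(266,287,90,188),brown=win(294,314,90,188)).items():
    m=w&(Z>.063)&(Z<.09)&(P[...,0]>.42)&(P[...,0]<.665)
    q=P[m]; print(nm,q.min(0).round(4),q.max(0).round(4))
    xs=np.arange(.43,.66,.02); print([(round(x,2),q[abs(q[:,0]-x)<.01,1].mean().round(4),q[abs(q[:,0]-x)<.01,2].max().round(4)) for x in xs if (abs(q[:,0]-x)<.01).any()])
m=win(220,340,70,205)&(Z>.066)&(Z<.085); q=P[m];r=cv2.minAreaRect((q[:,:2]*1000).astype(np.float32));print("box",r)
m=win(240,325,110,160)&(Z>.028)&(Z<.043)&(S<60);q=P[m];r=cv2.minAreaRect((q[:,:2]*1000).astype(np.float32));print("stone",r,q[:,2].mean())
m=win(115,160,105,150)&(Z>.02);q=P[m];print("oil",q.min(0),q.max(0)); 
for lo in (.02,.05,.08,.1,.115): 
    k=q[(q[:,2]>lo)&(q[:,2]<lo+.03)]; print(lo,len(k),k.min(0).round(3) if len(k) else 0,k.max(0).round(3) if len(k) else 0)
s=pickle.load(open("scene0.pkl","rb"));Ps=cloud(s)
m=np.zeros(Z.shape,bool);m[178:215,370:402]=1;q=Ps[m&(Ps[...,2]>.015)];print("oil scene")
for lo in (.015,.05,.08,.1,.115):
    k=q[(q[:,2]>lo)&(q[:,2]<lo+.03)]; print(lo,len(k),k.min(0).round(3) if len(k) else 0,k.max(0).round(3) if len(k) else 0)
E
```

```text
mat [ 506.2 -340.8] [204.4 263.2] 84.34 ext [ 0.3688 -0.4544] [ 0.6458 -0.2284]
holder [477.2 350.1] [260.   76.5] 88.52 ext [0.4363 0.2195] [0.518  0.4799]
base black [477.8 350.1] [205.6  73.5] 89.3 ext [0.4402 0.2475] [0.5154 0.4527]
chisel handle [374.1 299.7] [119.6  27.3] 89.5 ext [0.3601 0.24  ] [0.3882 0.3594]
yellow [502.1  48.3] [143.8  28.9] 1.97 ext [0.4304 0.0324] [0.5738 0.0631]
blue [502.6 -20.7] [135.9  27.1] 1.11 ext [ 0.4348 -0.035 ] [ 0.5703 -0.0071]
brown [501.8 -90.3] [136.3  26.8] 2.33 ext [ 0.4341 -0.1051] [ 0.5697 -0.0772]
yellow [0.4321 0.025  0.063 ] [0.6643 0.0739 0.0836]
[(np.float64(0.43), np.float64(0.046), np.float64(0.0788)), (np.float64(0.45), np.float64(0.0499), np.float64(0.083)), (np.float64(0.47), np.float64(0.048), np.float64(0.083)), (np.float64(0.49), np.float64(0.0488), np.float64(0.0815)), (np.float64(0.51), np.float64(0.0497), np.float64(0.0836)), (np.float64(0.53), np.float64(0.0502), np.float64(0.0827)), (np.float64(0.55), np.float64(0.0519), np.float64(0.0832)), (np.float64(0.57), np.float64(0.0527), np.float64(0.0806)), (np.float64(0.59)
[... 1898 characters left out ...]
7)
stone ((590.6641845703125, -21.017227172851562), (112.00450897216797, 199.12274169921875), 3.781719446182251) 0.03476372782024439
oil [0.31598109 0.02786306 0.02079902] [0.6178586  0.38368315 0.95335169]
0.02 86 [0.566 0.332 0.021] [0.611 0.37  0.05 ]
0.05 167 [0.566 0.333 0.051] [0.618 0.384 0.08 ]
0.08 154 [0.572 0.338 0.08 ] [0.613 0.378 0.11 ]
0.1 69 [0.582 0.346 0.1  ] [0.601 0.368 0.129]
0.115 10 [0.59  0.356 0.116] [0.595 0.361 0.129]
oil scene
0.015 176 [0.45  0.329 0.015] [0.621 0.503 0.045]
0.05 160 [0.571 0.33  0.05 ] [0.621 0.383 0.08 ]
0.08 98 [0.577 0.337 0.08 ] [0.616 0.372 0.11 ]
0.1 46 [0.584 0.346 0.1  ] [0.606 0.367 0.128]
0.115 7 [0.593 0.355 0.115] [0.597 0.361 0.128]
```

Positions found, in metres:

| Thing | x | y |
|---|---|---|
| Gouge origins, yellow / blue / brown | 0.547 | 0.0505 / -0.0185 / -0.0875 |
| Holder | 0.4775 | 0.350 |
| Mat | 0.506 | -0.341 |
| Oil | 0.593 | 0.357 |

The gouges are yawed by about 2°. The gripper body comes close to the oil bottle at the holder, so I will grip the stone off-centre and tilted. I start with brown.

```bash
cat > go.py <<'E'
import sys
from h import *
from cell import get_obs
# usage: go.py x y z roll pitch yaw  -> tool-frame shift+rotvec
def main():
    o=get_obs(); t=[float(a) for a in sys.argv[1:]]
    A=R.from_euler('xyz',o["tool_rot"],degrees=True)
    print("t",round(o["time_s"],2),"pos",o["tool_pos"].round(4),"rot",o["tool_rot"].round(2),"F",o["force"].round(1),"w",round(o["grip_width"],4),"q",o["qpos"].round(0))
    if t:
        B=R.from_euler('xyz',t[3:6],degrees=True)
        print("shift",A.inv().apply(np.array(t[:3])-o["tool_pos"]).round(4),"turn",np.rad2deg((A.inv()*B).as_rotvec()).round(2))
main()
E
python3 go.py .545 -.0875 .16 180 0 2
```

```text
t 0.65 pos [0.1588 0.6304 0.188 ] rot [1.7999e+02 1.0000e-02 1.6586e+02] F [ 0.8 -0.7  0.6] w 0.087 q [-75.  18.  -4.  83.   1.  79.  -3.]
shift [-0.5498 -0.6018  0.0279] turn [ 1.0000e-02 -2.0000e-02  1.6386e+02]
```

Emit:
{"fn": "arm_command", "kwargs": {"targets": [[[-0.55, -0.602, 0.02, 0, 0, 164, -0.15], [-0.55, -0.602, 0.02, 0, 0, 164, -0.15], [-0.55, -0.602, 0.02, 0, 0, 164, -0.15], [-0.55, -0.602, 0.02, 0, 0, 164, -0.15], [-0.55, -0.602, 0.02, 0, 0, 164, -0.15], [-0.55, -0.602, 0.02, 0, 0, 164, -0.15], [-0.55, -0.602, 0.02, 0, 0, 164, -0.15], [-0.55, -0.602, 0.02, 0, 0, 164, -0.15], [-0.55, -0.602, 0.02, 0, 0, 164, -0.15], [-0.55, -0.602, 0.02, 0, 0, 164, -0.15]]], "newtons": 25}}

```text
time_s: 1.65
tool_pos: [0.3963, 0.1883, 0.1761]
tool_rot: [180.0, -0.1, 79.6]
force: [0.9, 0.7, 0.2]
grip_width: 0.0499
```

```bash
python3 go.py .547 -.0875 .16 180 0 2
```

```text
t 1.65 pos [0.3963 0.1883 0.1761] rot [ 1.7996e+02 -8.0000e-02  7.9570e+01] F [0.9 0.7 0.2] w 0.0499 q [-50.  -8.  20. 113.   3.  75. -42.]
shift [-0.244   0.1981  0.0159] turn [-2.000e-02 -1.000e-01  7.757e+01]
```

Emit:
{"fn": "arm_command", "kwargs": {"targets": [[[-0.244, 0.198, 0.016, 0, 0, 77.5, -0.15], [-0.244, 0.198, 0.016, 0, 0, 77.5, -0.15], [-0.244, 0.198, 0.016, 0, 0, 77.5, -0.15], [-0.244, 0.198, 0.016, 0, 0, 77.5, -0.15], [-0.244, 0.198, 0.016, 0, 0, 77.5, -0.15], [-0.244, 0.198, 0.016, 0, 0, 77.5, -0.15], [-0.244, 0.198, 0.016, 0, 0, 77.5, -0.15], [-0.244, 0.198, 0.016, 0, 0, 77.5, -0.15], [-0.244, 0.198, 0.016, 0, 0, 77.5, -0.15], [-0.244, 0.198, 0.016, 0, 0, 77.5, -0.15]]]}}

```text
time_s: 2.65
tool_pos: [0.5479, -0.0851, 0.1597]
tool_rot: [180.0, -0.0, 2.4]
force: [0.5, 0.7, 0.4]
grip_width: 0.0503
```

```bash
python3 go.py .547 -.0875 .16 180 0 2; python3 - <<'E'
from h import *
from cell import *
c=read_camera("wrist");pickle.dump(c,open("w1.pkl","wb"))
cv2.imwrite("pics/w1.png",c["img"][...,::-1])
E
```

```text
t 2.65 pos [ 0.5479 -0.0851  0.1597] rot [179.99  -0.     2.36] F [0.5 0.7 0.4] w 0.0503 q [-32.   9.  43. 101.  -6.  73. -76.]
shift [-0.001   0.0024 -0.0003] turn [ 0.01 -0.    0.36]
```

View pics/w1.png

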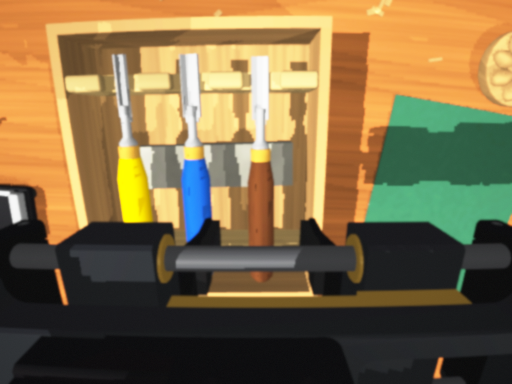

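The brown gouge (260,220) sits midway between the fingers (205 and 313), so I descend.

Emit:
{"fn": "arm_command", "kwargs": {"targets": [[[-0.001, 0.002, 0.03, 0, 0, 0, -0.15], [-0.001, 0.002, 0.06, 0, 0, 0, -0.15], [-0.001, 0.002, 0.085, 0, 0, 0, -0.15], [-0.001, 0.002, 0.098, 0, 0, 0, -0.15], [-0.001, 0.002, 0.104, 0, 0, 0, -0.15], [-0.001, 0.002, 0.104, 0, 0, 0, -0.15], [-0.001, 0.002, 0.104, 0, 0, 0, 0.6], [-0.001, 0.002, 0.104, 0, 0, 0, 0.8], [-0.001, 0.002, 0.104, 0, 0, 0, 0.8], [-0.001, 0.002, 0.104, 0, 0, 0, 0.8]]], "newtons": 25}}

```text
time_s: 3.7
tool_pos: [0.5474, -0.0868, 0.0563]
tool_rot: [-180.0, -0.1, 2.4]
force: [0.4, -0.1, -0.3]
grip_width: 0.0255
```

```bash
python3 go.py .508 -.408 .13 180 0 2
```

```text
t 3.7 pos [ 0.5474 -0.0868  0.0563] rot [-1.7999e+02 -6.0000e-02  2.4300e+00] F [ 0.4 -0.1 -0.3] w 0.0255 q [-30.  15.  42. 107. -11.  62. -72.]
shift [-0.0529  0.3193 -0.0739] turn [-0.01 -0.06  0.43]
```

Emit:
{"fn": "arm_command", "kwargs": {"targets": [[[0, 0, 0, 0, 0, 0, 0.8], [0, 0, 0, 0, 0, 0, 0.8], [0, 0, -0.01, 0, 0, 0, 0.8], [0, 0, -0.025, 0, 0, 0, 0.8], [0, 0, -0.05, 0, 0, 0, 0.8], [0, 0, -0.075, 0, 0, 0, 0.8], [0, 0, -0.1, 0, 0, 0, 0.8], [0, 0, -0.1, 0, 0, 0, 0.8], [0, 0, -0.1, 0, 0, 0, 0.8]]]}}

```text
time_s: 4.6
tool_pos: [0.5476, -0.0869, 0.1571]
tool_rot: [-180.0, -0.1, 2.4]
force: [-0.6, 0.2, -0.2]
grip_width: 0.0089
```

```bash
python3 go.py .508 -.408 .13 180 0 2; python3 - <<'E'
from h import *
from cell import *
c=read_camera("wrist");d=read_camera("scene");pickle.dump(c,open("w2.pkl","wb"))
cv2.imwrite("pics/w2.png",np.hstack([c["img"][:,:400],d["img"][100:,160:460].copy()[:384] if 0 else cv2.resize(d["img"][130:300,180:400],(400,384))])[...,::-1])
E
```

```text
t 4.6 pos [ 0.5476 -0.0869  0.1571] rot [-1.7997e+02 -1.4000e-01  2.4200e+00] F [-0.6  0.2 -0.2] w 0.0089 q [-32.   9.  43. 101.  -6.  73. -76.]
shift [-0.0531  0.3192  0.0268] turn [-0.03 -0.14  0.42]
```

View pics/w2.png

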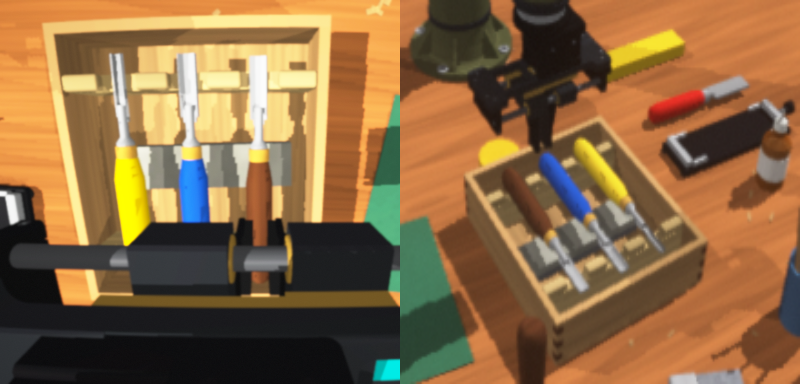

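The fingers closed to 9 mm, so the grasp missed and brown is still in the box. I check where the tool is relative to the gouge.

```bash
python3 - <<'E'
from h import *
from cell import *
d=read_camera("scene");c=read_camera("top");o=get_obs()
T=o["tool_pos"];print(T)
for n,k in (("scene",d),("top",c)):
    im=cv2.resize(k["img"],None,fx=4,fy=4,interpolation=cv2.INTER_CUBIC)
    pts=[T,T+[0,0,.019],[.547,-.087,.066],[.432,-.0915,.066],[.674,-.082,.066]]
    pr=proj(k,pts)
    for p,col in zip(pr,[(255,0,255),(255,0,255),(0,255,0),(0,255,255),(255,255,255)]):
        cv2.circle(im,tuple(int(v*4+2) for v in p),5,col,2)
    cx,cy=[int(v*4) for v in pr[2]]
    cv2.imwrite(f"pics/chk_{n}.png",im[max(0,cy-300):cy+220,max(0,cx-350):cx+350,::-1])
    pickle.dump(k,open(n+"1.pkl","wb"))
E
```

```text
[ 0.54619883 -0.08671463  0.15486062]
```

View pics/chk_scene.png

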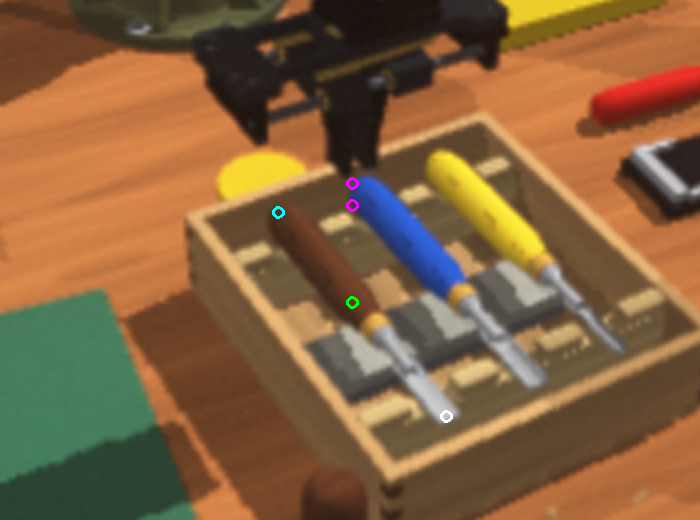

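View pics/chk_top.png

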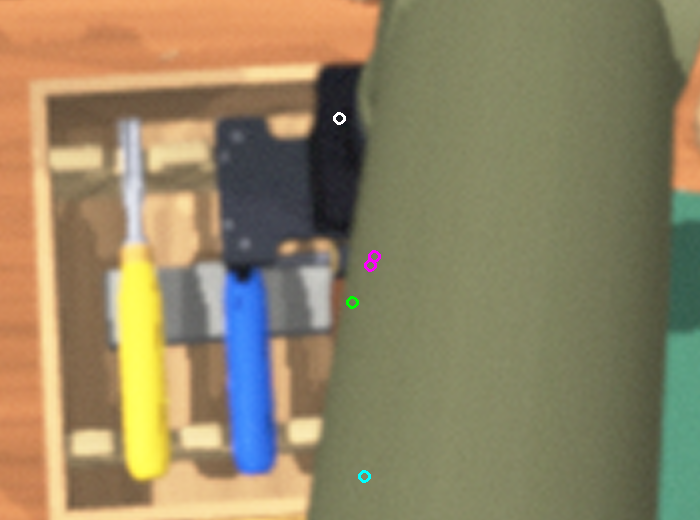

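The fingertips look higher or nearer than the reported TCP projects. I measure them in the depth map.

```bash
python3 - <<'E'
from h import *
d=pickle.load(open("scene1.pkl","rb"));P=cloud(d)
o=proj(d,[[.5462,-.0867,.1549],[.547,-.087,.066]]);print(o)
cx,cy=int(o[1][0]*4)-350,int(o[1][1]*4)-300
for (u,v) in [(350,165),(350,150),(340,150),(365,150),(350,120),(345,170),(360,165),(280,215),(352,302),(440,415)]:
    x,y=(u+cx)//4,(v+cy)//4; print((u,v),(x,y),P[y,x].round(4),d["img"][y,x])
E
```

```text
[[256.69294894 204.30594103]
 [256.59130345 228.56940035]]
(350, 165) (256, 194) [ 0.5552 -0.0936  0.1991] [51 38 29]
(350, 150) (256, 191) [ 0.5562 -0.0941  0.2099] [33 24 20]
(340, 150) (254, 191) [ 0.5552 -0.0995  0.2111] [32 22 17]
(365, 150) (260, 191) [ 0.5547 -0.0815  0.2045] [34 26 23]
(350, 120) (256, 183) [ 0.5553 -0.0937  0.2351] [34 26 22]
(345, 170) (255, 196) [ 0.5577 -0.0978  0.1957] [35 25 21]
(360, 165) (259, 194) [ 0.5506 -0.0823  0.1919] [54 41 30]
(280, 215) (239, 207) [ 0.4553 -0.099   0.0823] [85 51 32]
(352, 302) (257, 229) [ 0.5593 -0.092   0.0766] [93 56 36]
(440, 415) (279, 257) [ 0.6712 -0.0838  0.0649] [201 201 203]
```

```bash
python3 - <<'E'
from h import *
d=pickle.load(open("scene1.pkl","rb"));P=cloud(d)
for v in range(188,206): print(v,[tuple(d["img"][v,x]) [0] for x in range(250,264,2)],P[v,250:264:2,2].round(3),P[v,256,:2].round(3))
w=pickle.load(open("w1.pkl","rb"));Q=cloud(w)
for uv in ((410,60),(450,190),(260,200),(260,90),(190,160),(220,160),(20,100),(280,40)):print("wrist",uv,Q[uv[1],uv[0]].round(4),w["img"][uv[1],uv[0]])
w=pickle.load(open("wrist0.pkl","rb"));Q=cloud(w); print(Q[50,200],Q[100,300])
E
```

```text
188 [np.uint8(112), np.uint8(32), np.uint8(32), np.uint8(34), np.uint8(33), np.uint8(34), np.uint8(34)] [0.001 0.217 0.224 0.22  0.209 0.215 0.215] [ 0.556 -0.094]
189 [np.uint8(116), np.uint8(33), np.uint8(31), np.uint8(34), np.uint8(33), np.uint8(33), np.uint8(40)] [-0.002  0.212  0.22   0.216  0.207  0.213  0.211] [ 0.556 -0.094]
190 [np.uint8(118), np.uint8(35), np.uint8(31), np.uint8(33), np.uint8(33), np.uint8(33), np.uint8(44)] [0.    0.206 0.213 0.214 0.203 0.21  0.207] [ 0.557 -0.094]
191 [np.uint8(116), np.uint8(34), np.uint8(32), np.uint8(33), np.uint8(33), np.uint8(34), np.uint8(44)] [0.002 0.203 0.211 0.21  0.198 0.205 0.203] [ 0.556 -0.094]
192 [np.uint8(112), np.uint8(34), np.uint8(32), np.uint8(35), np.uint8(38), np.uint8(34), np.uint8(39)] [0.    0.201 0.208 0.206 0.198 0.202 0.201] [ 0.555 -0.094]
193 [np.uint8(127), np.uint8(41), np.uint8(33), np.uint8(41), np.uint8(57), np.uint8(34), np.uint8(37)] [0.003 0.199 0.206 0.203 0.194 0.198 0.196] [ 0.556 -0.094]
194 [np.uint8(185), np.uint8(86), np.uint8(34), np.uint8(51), np.uint8(95), np.uint8(37), np.uint8(39)] [0.  
[... 1688 characters left out ...]
21]
205 [np.uint8(94), np.uint8(94), np.uint8(99), np.uint8(92), np.uint8(42), np.uint8(38), np.uint8(39)] [0.039 0.037 0.034 0.033 0.066 0.07  0.077] [ 0.417 -0.022]
wrist (410, 60) [ 0.6944 -0.2617 -0.001 ] [248 172  80]
wrist (450, 190) [ 0.5359 -0.3438  0.0022] [ 83 175 125]
wrist (260, 200) [ 0.5351 -0.0868  0.0787] [166  93  50]
wrist (260, 90) [ 0.6449 -0.0823  0.064 ] [249 249 249]
wrist (190, 160) [ 0.5738 -0.014   0.0759] [165 171 245]
wrist (220, 160) [ 0.5682 -0.0389  0.0346] [144 142 127]
wrist (20, 100) [6.309e-01 2.227e-01 3.000e-04] [248 169  80]
wrist (280, 40) [ 0.7013 -0.1018  0.025 ] [126  93  56]
[-0.00921458  0.59192842 -0.00188898] [ 0.08246451  0.70244874 -0.00121996]
```

```bash
python3 - <<'E'
from h import *
for n in ("w1","w2","wrist0"):
    w=pickle.load(open(n+".pkl","rb"));Q=cloud(w)
    print(n,w["origin"],w["attitude"])
    m=(Q[...,2]>.12)&(w["z_map"]>.02)
    q=Q[m]; print(q[:,2].min(), np.percentile(q[:,2],[1,5,10]).round(3))
    for v in range(215,300,6):
        print(v,Q[v,200:320:10,2].round(3))
E
```

```text
w1 [ 0.62024777 -0.0829468   0.35576714] [ 1.64671452e+02 -2.56532826e-02 -8.76513409e+01]
0.19199212915517647 [0.217 0.267 0.274]
215 [0.079 0.068 0.01  0.009 0.009 0.074 0.08  0.074 0.009 0.01  0.009 0.056]
221 [0.08  0.2   0.01  0.008 0.008 0.075 0.079 0.075 0.356 0.009 0.196 0.2  ]
227 [0.209 0.206 0.009 0.009 0.008 0.073 0.078 0.074 0.009 0.009 0.197 0.206]
233 [0.218 0.216 0.02  0.02  0.021 0.074 0.08  0.075 0.022 0.02  0.196 0.213]
239 [0.225 0.221 0.194 0.038 0.038 0.072 0.08  0.076 0.039 0.039 0.198 0.222]
245 [0.23  0.224 0.195 0.056 0.055 0.074 0.079 0.075 0.053 0.056 0.199 0.229]
251 [0.278 0.279 0.278 0.278 0.279 0.278 0.279 0.279 0.278 0.279 0.28  0.279]
257 [0.28  0.28  0.28  0.28  0.281 0.281 0.28  0.281 0.281 0.281 0.28  0.281]
263 [0.282 0.281 0.282 0.281 0.281 0.281 0.281 0.28  0.282 0.281 0.282 0.281]
269 [0.28  0.281 0.281 0.281 0.281 0.281 0.281 0.28  0.283 0.281 0.28  0.281]
275 [0.242 0.234 0.036 0.037 0.037 0.038 0.079 0.072 0.037 0.038 0.037 0.233]
281 [0.243 0.235 0.051 0.051 0.05  0.051 0.074 0.05  0.052 0.051 0.051 0.234]
287 [0.243 0.063 0.062 0.063 0.06
[... 2233 characters left out ...]
.306 0.307 0.306]
257 [0.309 0.309 0.307 0.308 0.308 0.308 0.307 0.308 0.307 0.307 0.308 0.307]
263 [0.309 0.309 0.309 0.308 0.308 0.309 0.308 0.308 0.308 0.308 0.308 0.31 ]
269 [0.309 0.309 0.308 0.308 0.308 0.309 0.308 0.308 0.308 0.308 0.309 0.308]
275 [-0.001 -0.001 -0.001 -0.001 -0.002 -0.001 -0.    -0.001 -0.001 -0.
 -0.002 -0.001]
281 [-0.     0.     0.    -0.001 -0.002 -0.    -0.001 -0.     0.    -0.001
 -0.    -0.   ]
287 [-0.001 -0.001 -0.001  0.     0.     0.    -0.001  0.    -0.002 -0.002
  0.001 -0.   ]
293 [ 0.    -0.001 -0.002 -0.001 -0.     0.    -0.002 -0.001 -0.    -0.
 -0.001 -0.001]
299 [-0.    -0.    -0.001 -0.001  0.319  0.318  0.317  0.318  0.317  0.317
  0.318  0.318]
```

Both cameras agree that the real fingertips end about 35 mm short of the reported TCP. I calibrate this by touching the mat gently with closed fingers.

```bash
python3 go.py .506 -.34 .03 180 0 2
```

```text
t 4.8 pos [ 0.5462 -0.0867  0.1549] rot [-1.80e+02  9.00e-02  2.42e+00] F [-0.7 -0.8 -0.3] w 0.0089 q [-32.   9.  43. 101.  -6.  73. -76.]
shift [-0.0506  0.2514  0.1249] turn [-0.    0.09  0.42]
```

Emit:
{"fn": "arm_command", "kwargs": {"targets": [[[-0.05, 0.25, 0, 0, 0, 0.4, 1], [-0.05, 0.25, 0, 0, 0, 0.4, 1], [-0.05, 0.25, 0, 0, 0, 0.4, 1], [-0.05, 0.25, 0, 0, 0, 0.4, 1], [-0.05, 0.25, 0.05, 0, 0, 0.4, 1], [-0.05, 0.25, 0.1, 0, 0, 0.4, 1], [-0.05, 0.25, 0.15, 0, 0, 0.4, 1], [-0.05, 0.25, 0.17, 0, 0, 0.4, 1], [-0.05, 0.25, 0.17, 0, 0, 0.4, 1], [-0.05, 0.25, 0.17, 0, 0, 0.4, 1]]]}}

```text
time_s: 5.8
tool_pos: [0.507, -0.3388, -0.0144]
tool_rot: [-180.0, 0.1, 2.0]
force: [-0.2, -0.9, 0.3]
grip_width: 0.0006
```

```bash
python3 go.py
```

```text
t 5.8 pos [ 0.507  -0.3388 -0.0144] rot [-1.7999e+02  1.0000e-01  2.0000e+00] F [-0.2 -0.9  0.3] w 0.0006 q [ -4.  30.  45. 102. -24.  58. -38.]
```

Emit:
{"fn": "arm_command", "kwargs": {"targets": [[[0, 0, 0.003, 0, 0, 0, 1], [0, 0, 0.006, 0, 0, 0, 1], [0, 0, 0.009, 0, 0, 0, 1], [0, 0, 0.011, 0, 0, 0, 1], [0, 0, 0.013, 0, 0, 0, 1], [0, 0, 0.013, 0, 0, 0, 1]]]}}

```text
time_s: 6.4
tool_pos: [0.5074, -0.3385, -0.0275]
tool_rot: [-180.0, 0.0, 2.0]
force: [-0.8, -0.2, -0.6]
grip_width: 0.0002
```

Emit:
{"fn": "arm_command", "kwargs": {"targets": [[[0, 0, 0.001, 0, 0, 0, 1], [0, 0, 0.002, 0, 0, 0, 1], [0, 0, 0.002, 0, 0, 0, 1]]]}}

```text
time_s: 6.7
tool_pos: [0.5075, -0.3386, -0.0295]
tool_rot: [-180.0, 0.0, 2.0]
force: [0.6, -0.1, -0.2]
grip_width: 0.0006
```

Emit:
{"fn": "arm_command", "kwargs": {"targets": [[[0, 0, 0.001, 0, 0, 0, 1], [0, 0, 0.002, 0, 0, 0, 1], [0, 0, 0.002, 0, 0, 0, 1]]]}}

```text
time_s: 7.0
tool_pos: [0.5076, -0.3388, -0.0311]
tool_rot: [-180.0, -0.0, 2.0]
force: [-0.6, 1.2, 2.2]
grip_width: 0.0005
```

Emit:
{"fn": "arm_command", "kwargs": {"targets": [[[0, 0, 0.001, 0, 0, 0, 1], [0, 0, 0.001, 0, 0, 0, 1], [0, 0, 0.001, 0, 0, 0, 1]]]}}

```text
time_s: 7.3
tool_pos: [0.5076, -0.3388, -0.0312]
tool_rot: [-180.0, -0.0, 2.0]
force: [-2.6, 2.9, 9.2]
grip_width: 0.0004
```

Emit:
{"fn": "arm_command", "kwargs": {"targets": [[[0, 0, 0.001, 0, 0, 0, 1], [0, 0, 0.001, 0, 0, 0, 1]]]}}

```text
time_s: 7.5
tool_pos: [0.5077, -0.3388, -0.0311]
tool_rot: [-179.9, -0.0, 2.0]
force: [-5.0, 3.4, 15.7]
grip_width: 0.0003
```

Contact comes at a reported z of -0.031 on the 3 mm mat, so the real tip is 34 mm behind the reported TCP. I build that into the helper.

```bash
cat > go.py <<'E'
import sys
from h import *
from cell import get_obs
D=.034  # real tip = TCP - D*ztool
def main():
    o=get_obs(); t=[float(a) for a in sys.argv[1:]]
    A=R.from_euler('xyz',o["tool_rot"],degrees=True)
    tip=o["tool_pos"]-D*A.as_matrix()[:,2]
    print("t",round(o["time_s"],2),"TIP",tip.round(4),"rot",o["tool_rot"].round(2),"F",o["force"].round(1),"w",round(o["grip_width"],4),"q",o["qpos"].round(0))
    if t:
        B=R.from_euler('xyz',t[3:6],degrees=True)
        T=np.array(t[:3])+D*B.as_matrix()[:,2]
        print("shift",A.inv().apply(T-o["tool_pos"]).round(4),"turn",np.rad2deg((A.inv()*B).as_rotvec()).round(2))
main()
E
python3 go.py .547 -.0875 .125 180 0 2.4
```

```text
t 7.5 TIP [ 0.5076 -0.3388  0.0029] rot [-1.7991e+02 -4.0000e-02  2.0100e+00] F [-5.   3.4 15.7] w 0.0003 q [ -3.  31.  44. 103. -25.  57. -38.]
shift [ 0.0482 -0.2499 -0.1217] turn [-0.09 -0.04 -0.39]
```

Emit:
{"fn": "arm_command", "kwargs": {"targets": [[[0, 0, -0.05, 0, 0, -0.4, -0.15], [0, 0, -0.1, 0, 0, -0.4, -0.15], [0, 0, -0.124, 0, 0, -0.4, -0.15], [0.048, -0.25, -0.124, 0, 0, -0.4, -0.15], [0.048, -0.25, -0.124, 0, 0, -0.4, -0.15], [0.048, -0.25, -0.124, 0, 0, -0.4, -0.15], [0.048, -0.25, -0.124, 0, 0, -0.4, -0.15], [0.048, -0.25, -0.124, 0, 0, -0.4, -0.15], [0.048, -0.25, -0.124, 0, 0, -0.4, -0.15], [0.048, -0.25, -0.124, 0, 0, -0.4, -0.15]]]}}

```text
time_s: 8.5
tool_pos: [0.5469, -0.0849, 0.0905]
tool_rot: [-180.0, 0.0, 2.7]
force: [-0.4, -0.7, -0.5]
grip_width: 0.0497
```

```bash
python3 go.py .547 -.0865 .056 180 0 2.4
```

```text
t 8.5 TIP [ 0.547  -0.0849  0.1245] rot [-1.7998e+02  1.0000e-02  2.6800e+00] F [-0.4 -0.7 -0.5] w 0.0497 q [-34.  13.  45. 105. -10.  66. -72.]
shift [-0.      0.0016  0.0685] turn [-0.02  0.01  0.28]
```

Emit:
{"fn": "arm_command", "kwargs": {"targets": [[[0, 0.001, 0.03, 0, 0, 0.2, -0.15], [0, 0.001, 0.05, 0, 0, 0.2, -0.15], [0, 0.001, 0.063, 0, 0, 0.2, -0.15], [0, 0.001, 0.069, 0, 0, 0.2, -0.15], [0, 0.001, 0.069, 0, 0, 0.2, -0.15], [0, 0.001, 0.069, 0, 0, 0.2, 0.3], [0, 0.001, 0.069, 0, 0, 0.2, 0.6], [0, 0.001, 0.069, 0, 0, 0.2, 0.8], [0, 0.001, 0.069, 0, 0, 0.2, 0.8], [0, 0.001, 0.069, 0, 0, 0.2, 0.8]]], "newtons": 25}}

```text
time_s: 9.5
tool_pos: [0.5473, -0.0876, 0.0224]
tool_rot: [-180.0, -0.1, 2.3]
force: [-0.7, 1.5, 4.8]
grip_width: 0.028
```

```bash
python3 go.py .508 -.408 .12 180 0 2
```

```text
t 9.5 TIP [ 0.5473 -0.0876  0.0564] rot [-1.7996e+02 -6.0000e-02  2.2700e+00] F [-0.7  1.5  4.8] w 0.028 q [-31.  19.  44. 109. -15.  58. -69.]
shift [-0.0519  0.3186 -0.0639] turn [-0.04 -0.06  0.27]
```

Gripped at 28 mm. Brown's home is TCP (0.5473, -0.0876, 0.0224), yaw 2.3°.

Emit:
{"fn": "arm_command", "kwargs": {"targets": [[[0, 0, -0.005, 0, 0, 0, 0.8], [0, 0, -0.02, 0, 0, 0, 0.8], [0, 0, -0.045, 0, 0, 0, 0.8], [0, 0, -0.065, 0, 0, 0, 0.8], [-0.01, 0.025, -0.065, 0, 0, 0, 0.8], [-0.02, 0.07, -0.065, 0, 0, 0, 0.8], [-0.025, 0.11, -0.065, 0, 0, 0, 0.8], [-0.03, 0.15, -0.065, 0, 0, 0, 0.8], [-0.04, 0.19, -0.065, 0, 0, 0, 0.8], [-0.045, 0.23, -0.065, 0, 0, 0, 0.8]]]}}

```text
time_s: 10.5
tool_pos: [0.5098, -0.3217, 0.0877]
tool_rot: [180.0, -0.0, 2.2]
force: [0.8, -0.2, -0.5]
grip_width: 0.0279
```

```bash
python3 go.py .508 -.408 .03 180 0 2;  python3 - <<'E'
from h import *
from cell import *
c=read_camera("wrist");d=read_camera("scene")
cv2.imwrite("pics/w3.png",np.hstack([c["img"][:,:400],cv2.resize(d["img"][130:320,100:320],(400,384))])[...,::-1])
E
```

```text
t 10.5 TIP [ 0.5098 -0.3217  0.1217] rot [ 1.7999e+02 -2.0000e-02  2.1800e+00] F [ 0.8 -0.2 -0.5] w 0.0279 q [-10.  22.  50.  99. -18.  68. -44.]
shift [-0.0051  0.0862  0.0918] turn [ 0.01 -0.02  0.18]
```

View pics/w3.png

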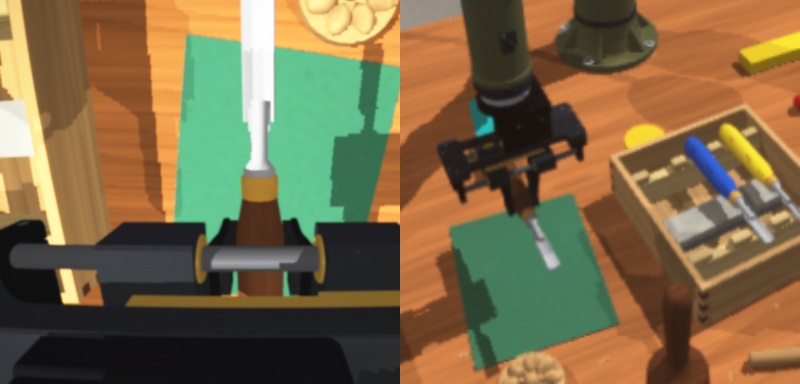

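The gouge is held level over the mat in both views. I lower it.

Emit:
{"fn": "arm_command", "kwargs": {"targets": [[[-0.003, 0.04, 0, 0, 0, 0, 0.8], [-0.005, 0.075, 0, 0, 0, 0, 0.8], [-0.005, 0.086, 0.025, 0, 0, 0, 0.8], [-0.005, 0.086, 0.055, 0, 0, 0, 0.8], [-0.005, 0.086, 0.08, 0, 0, 0, 0.8], [-0.005, 0.086, 0.095, 0, 0, 0, 0.8], [-0.005, 0.086, 0.1, 0, 0, 0, 0.8], [-0.005, 0.086, 0.104, 0, 0, 0, 0.8], [-0.005, 0.086, 0.108, 0, 0, 0, 0.8], [-0.005, 0.086, 0.108, 0, 0, 0, 0.8]]]}}

```text
time_s: 11.6
tool_pos: [0.5094, -0.406, -0.0207]
tool_rot: [180.0, -0.1, 2.2]
force: [-0.2, -0.2, -1.3]
grip_width: 0.0276
```

```bash
python3 go.py .508 -.408 .007 180 0 2.2
```

```text
t 11.6 TIP [ 0.5094 -0.406   0.0133] rot [ 1.7998e+02 -5.0000e-02  2.2300e+00] F [-0.2 -0.2 -1.3] w 0.0276 q [  3.  35.  45.  96. -28.  60. -32.]
shift [-0.0015  0.0019  0.0063] turn [ 0.02 -0.05  0.03]
```

Emit:
{"fn": "arm_command", "kwargs": {"targets": [[[0, 0, 0.002, 0, 0, 0, 0.8], [0, 0, 0.004, 0, 0, 0, 0.8], [0, 0, 0.0055, 0, 0, 0, 0.8], [0, 0, 0.0065, 0, 0, 0, 0.8], [0, 0, 0.0065, 0, 0, 0, 0.8]]]}}

```text
time_s: 12.1
tool_pos: [0.5092, -0.4059, -0.0266]
tool_rot: [-180.0, -0.0, 2.2]
force: [-2.8, 2.6, 4.9]
grip_width: 0.0278
```

Emit:
{"fn": "arm_command", "kwargs": {"targets": [[[0, 0, 0, 0, 0, 0, 0.1], [0, 0, 0, 0, 0, 0, -0.15], [0, 0, 0, 0, 0, 0, -0.15], [0, 0, 0, 0, 0, 0, -0.15], [0, 0, -0.03, 0, 0, 0, -0.15], [0, 0, -0.08, 0, 0, 0, -0.15], [0, 0, -0.118, 0, 0, 0, -0.15], [0.007, -0.05, -0.118, 0, 0, 0, -0.15], [0.014, -0.1, -0.118, 0, 0, 0, -0.15], [0.021, -0.15, -0.118, 0, 0, 0, -0.15]]]}}

```text
time_s: 13.1
tool_pos: [0.524, -0.2554, 0.0904]
tool_rot: [-180.0, -0.1, 2.1]
force: [1.0, 0.1, 0.5]
grip_width: 0.05
```

```bash
python3 go.py .547 -.0185 .125 180 0 2.3;  python3 - <<'E'
from h import *
from cell import *
d=read_camera("scene")
cv2.imwrite("pics/s4.png",cv2.resize(d["img"][130:320,100:350],(600,456))[...,::-1])
E
```

```text
t 13.1 TIP [ 0.524  -0.2554  0.1244] rot [-1.7999e+02 -5.0000e-02  2.1300e+00] F [1.  0.1 0.5] w 0.05 q [-19.  19.  50. 101. -16.  67. -52.]
shift [ 0.0318 -0.2358 -0.0005] turn [-0.01 -0.05 -0.17]
```

View pics/s4.png

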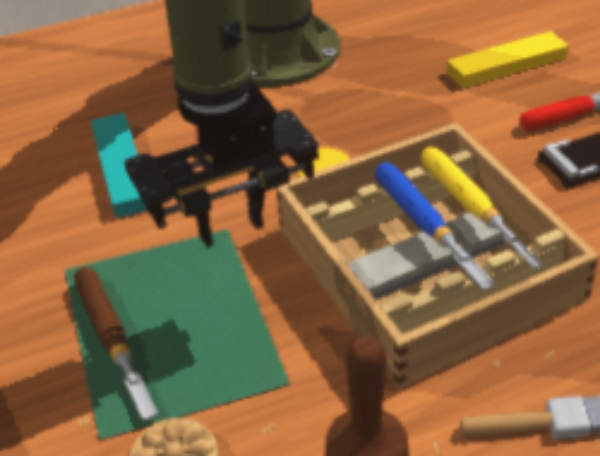

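Brown lies on the mat at (110,330) in this crop. Now blue.

Emit:
{"fn": "arm_command", "kwargs": {"targets": [[[0.007, -0.05, 0, 0, 0, 0, -0.15], [0.014, -0.1, 0, 0, 0, 0, -0.15], [0.02, -0.15, 0, 0, 0, 0, -0.15], [0.026, -0.2, 0, 0, 0, 0, -0.15], [0.031, -0.234, 0, 0, 0, -0.2, -0.15], [0.031, -0.236, 0, 0, 0, -0.2, -0.15], [0.031, -0.236, 0, 0, 0, -0.2, -0.15], [0.031, -0.236, 0, 0, 0, -0.2, -0.15]]]}}

```text
time_s: 13.95
tool_pos: [0.5458, -0.0214, 0.0902]
tool_rot: [180.0, -0.0, 2.3]
force: [0.2, -0.3, 0.0]
grip_width: 0.0503
```

```bash
python3 go.py .547 -.0185 .056 180 0 2.3
```

```text
t 13.95 TIP [ 0.5458 -0.0214  0.1242] rot [179.95  -0.     2.3 ] F [ 0.2 -0.3  0. ] w 0.0503 q [-41.  12.  46. 106. -10.  65. -80.]
shift [ 0.0013 -0.0029  0.0682] turn [ 0.05 -0.    0.  ]
```

Emit:
{"fn": "arm_command", "kwargs": {"targets": [[[0.001, -0.003, 0.03, 0, 0, 0, -0.15], [0.001, -0.003, 0.05, 0, 0, 0, -0.15], [0.001, -0.003, 0.063, 0, 0, 0, -0.15], [0.001, -0.003, 0.068, 0, 0, 0, -0.15], [0.001, -0.003, 0.068, 0, 0, 0, -0.15], [0.001, -0.003, 0.068, 0, 0, 0, 0.3], [0.001, -0.003, 0.068, 0, 0, 0, 0.6], [0.001, -0.003, 0.068, 0, 0, 0, 0.8], [0.001, -0.003, 0.068, 0, 0, 0, 0.8], [0.001, -0.003, 0.068, 0, 0, 0, 0.8]]]}}

```text
time_s: 14.95
tool_pos: [0.5472, -0.0164, 0.0228]
tool_rot: [-180.0, -0.1, 2.4]
force: [0.1, 0.4, 3.6]
grip_width: 0.0274
```

```bash
python3 go.py .508 -.34 .12 180 0 2.2
```

```text
t 14.95 TIP [ 0.5471 -0.0164  0.0568] rot [-1.7998e+02 -5.0000e-02  2.4400e+00] F [0.1 0.4 3.6] w 0.0274 q [-39.  18.  44. 110. -14.  58. -76.]
shift [-0.0528  0.3216 -0.0634] turn [-0.02 -0.05  0.24]
```

Emit:
{"fn": "arm_command", "kwargs": {"targets": [[[0, 0, -0.005, 0, 0, 0, 0.8], [0, 0, -0.02, 0, 0, 0, 0.8], [0, 0, -0.045, 0, 0, 0, 0.8], [0, 0, -0.065, 0, 0, 0, 0.8], [-0.005, 0.025, -0.065, 0, 0, 0, 0.8], [-0.011, 0.07, -0.065, 0, 0, 0, 0.8], [-0.018, 0.11, -0.065, 0, 0, 0, 0.8], [-0.025, 0.15, -0.065, 0, 0, 0, 0.8], [-0.031, 0.19, -0.065, 0, 0, 0, 0.8], [-0.038, 0.23, -0.065, 0, 0, 0, 0.8]]]}}

```text
time_s: 15.95
tool_pos: [0.5185, -0.2493, 0.0883]
tool_rot: [-180.0, -0.1, 2.4]
force: [0.9, -0.1, -1.3]
grip_width: 0.0276
```

```bash
python3 go.py .508 -.34 .0135 180 0 2.2
```

```text
t 15.95 TIP [ 0.5184 -0.2494  0.1223] rot [-1.7999e+02 -7.0000e-02  2.4400e+00] F [ 0.9 -0.1 -1.3] w 0.0276 q [-20.  18.  51. 103. -15.  66. -52.]
shift [-0.0145  0.0902  0.1088] turn [-0.01 -0.07  0.24]
```

Emit:
{"fn": "arm_command", "kwargs": {"targets": [[[-0.006, 0.04, 0, 0, 0, 0, 0.8], [-0.013, 0.08, 0, 0, 0, 0, 0.8], [-0.014, 0.09, 0.025, 0, 0, 0, 0.8], [-0.014, 0.09, 0.055, 0, 0, 0, 0.8], [-0.014, 0.09, 0.08, 0, 0, 0, 0.8], [-0.014, 0.09, 0.095, 0, 0, 0, 0.8], [-0.014, 0.09, 0.102, 0, 0, 0, 0.8], [-0.014, 0.09, 0.107, 0, 0, 0, 0.8], [-0.014, 0.09, 0.109, 0, 0, 0, 0.8], [-0.014, 0.09, 0.109, 0, 0, 0, 0.8]]]}}

```text
time_s: 16.95
tool_pos: [0.5089, -0.3387, -0.021]
tool_rot: [180.0, -0.1, 2.4]
force: [0.1, -0.6, -1.4]
grip_width: 0.0276
```

Emit:
{"fn": "arm_command", "kwargs": {"targets": [[[0, 0, 0.002, 0, 0, 0, 0.8], [0, 0, 0.004, 0, 0, 0, 0.8], [0, 0, 0.0055, 0, 0, 0, 0.8], [0, 0, 0.0065, 0, 0, 0, 0.8], [0, 0, 0.0065, 0, 0, 0, 0.8]]]}}

```text
time_s: 17.45
tool_pos: [0.5087, -0.3385, -0.0262]
tool_rot: [-179.9, -0.1, 2.4]
force: [-4.4, 4.0, 12.7]
grip_width: 0.0279
```

Emit:
{"fn": "arm_command", "kwargs": {"targets": [[[0, 0, 0, 0, 0, 0, 0.1], [0, 0, 0, 0, 0, 0, -0.15], [0, 0, 0, 0, 0, 0, -0.15], [0, 0, 0, 0, 0, 0, -0.15], [0, 0, -0.03, 0, 0, 0, -0.15], [0, 0, -0.08, 0, 0, 0, -0.15], [0, 0, -0.118, 0, 0, 0, -0.15], [0.007, -0.05, -0.118, 0, 0, 0, -0.15], [0.014, -0.1, -0.118, 0, 0, 0, -0.15], [0.021, -0.15, -0.118, 0, 0, 0, -0.15]]]}}

```text
time_s: 18.45
tool_pos: [0.5228, -0.1879, 0.0899]
tool_rot: [-180.0, -0.1, 2.3]
force: [0.8, 0.9, 0.6]
grip_width: 0.0501
```

Emit:
{"fn": "arm_command", "kwargs": {"targets": [[[0.007, -0.05, 0, 0, 0, 0, -0.15], [0.014, -0.1, 0, 0, 0, 0, -0.15], [0.02, -0.15, 0, 0, 0, 0, -0.15], [0.028, -0.2, 0, 0, 0, 0, -0.15], [0.033, -0.238, 0, 0, 0, 0, -0.15], [0.033, -0.238, 0, 0, 0, 0, -0.15], [0.033, -0.238, 0, 0, 0, 0, -0.15]]]}}

```text
time_s: 19.15
tool_pos: [0.5456, 0.051, 0.0894]
tool_rot: [180.0, 0.0, 2.6]
force: [0.8, -0.5, -0.2]
grip_width: 0.0501
```

```bash
python3 go.py .547 .052 .056 180 0 2.4; python3 - <<'E'
from h import *
from cell import *
d=read_camera("scene")
cv2.imwrite("pics/s5.png",cv2.resize(d["img"][130:320,100:350],(600,456))[...,::-1])
E
```

```text
t 19.15 TIP [0.5456 0.051  0.1234] rot [1.7996e+02 2.0000e-02 2.5800e+00] F [ 0.8 -0.5 -0.2] w 0.0501 q [-48.  12.  45. 106. -10.  65. -87.]
shift [ 0.0015 -0.001   0.0674] turn [0.04 0.02 0.18]
```

View pics/s5.png

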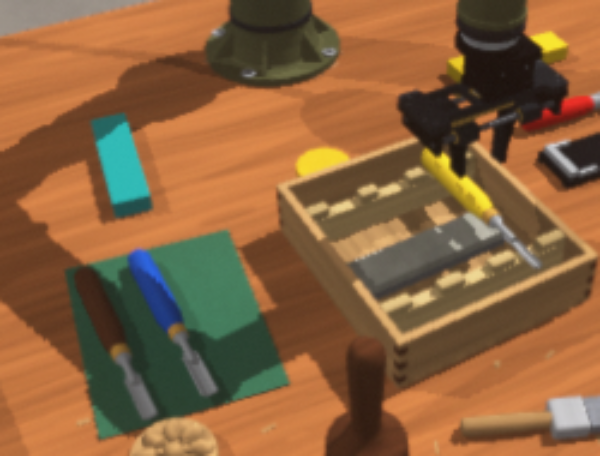

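Brown and blue both lie on the mat. Now yellow.

Emit:
{"fn": "arm_command", "kwargs": {"targets": [[[0.001, -0.001, 0.03, 0, 0, 0, -0.15], [0.001, -0.001, 0.05, 0, 0, 0, -0.15], [0.001, -0.001, 0.062, 0, 0, 0, -0.15], [0.001, -0.001, 0.067, 0, 0, 0, -0.15], [0.001, -0.001, 0.067, 0, 0, 0, -0.15], [0.001, -0.001, 0.067, 0, 0, 0, 0.3], [0.001, -0.001, 0.067, 0, 0, 0, 0.6], [0.001, -0.001, 0.067, 0, 0, 0, 0.8], [0.001, -0.001, 0.067, 0, 0, 0, 0.8], [0.001, -0.001, 0.067, 0, 0, 0, 0.8]]]}}

```text
time_s: 20.2
tool_pos: [0.5472, 0.0515, 0.0233]
tool_rot: [-180.0, -0.1, 2.4]
force: [-0.2, -0.1, 3.3]
grip_width: 0.0277
```

```bash
python3 go.py .508 -.272 .12 180 0 2.4
```

```text
t 20.2 TIP [0.5472 0.0515 0.0573] rot [-1.7996e+02 -6.0000e-02  2.4500e+00] F [-0.2 -0.1  3.3] w 0.0277 q [-46.  18.  43. 109. -14.  58. -84.]
shift [-0.0529  0.3215 -0.0629] turn [-0.04 -0.06  0.05]
```

Yellow's home is TCP (0.5472, 0.0515, 0.0233), yaw 2.45°.

Emit:
{"fn": "arm_command", "kwargs": {"targets": [[[0, 0, -0.005, 0, 0, 0, 0.8], [0, 0, -0.02, 0, 0, 0, 0.8], [0, 0, -0.045, 0, 0, 0, 0.8], [0, 0, -0.065, 0, 0, 0, 0.8], [-0.005, 0.025, -0.065, 0, 0, 0, 0.8], [-0.011, 0.07, -0.065, 0, 0, 0, 0.8], [-0.018, 0.11, -0.065, 0, 0, 0, 0.8], [-0.025, 0.15, -0.065, 0, 0, 0, 0.8], [-0.031, 0.19, -0.065, 0, 0, 0, 0.8], [-0.038, 0.23, -0.065, 0, 0, 0, 0.8]]]}}

```text
time_s: 21.2
tool_pos: [0.5183, -0.182, 0.0888]
tool_rot: [-180.0, -0.1, 2.4]
force: [0.5, -0.1, -1.1]
grip_width: 0.0279
```

```bash
python3 go.py .508 -.272 .0135 180 0 2.2
```

```text
t 21.2 TIP [ 0.5183 -0.182   0.1228] rot [-1.7998e+02 -8.0000e-02  2.4200e+00] F [ 0.5 -0.1 -1.1] w 0.0279 q [-29.  14.  52. 106. -12.  65. -60.]
shift [-0.0143  0.0896  0.1093] turn [-0.02 -0.08  0.22]
```

Emit:
{"fn": "arm_command", "kwargs": {"targets": [[[-0.006, 0.04, 0, 0, 0, 0, 0.8], [-0.013, 0.08, 0, 0, 0, 0, 0.8], [-0.014, 0.09, 0.025, 0, 0, 0, 0.8], [-0.014, 0.09, 0.055, 0, 0, 0, 0.8], [-0.014, 0.09, 0.08, 0, 0, 0, 0.8], [-0.014, 0.09, 0.095, 0, 0, 0, 0.8], [-0.014, 0.09, 0.102, 0, 0, 0, 0.8], [-0.014, 0.09, 0.107, 0, 0, 0, 0.8], [-0.014, 0.09, 0.109, 0, 0, 0, 0.8], [-0.014, 0.09, 0.109, 0, 0, 0, 0.8]]]}}

```text
time_s: 22.2
tool_pos: [0.5089, -0.271, -0.0206]
tool_rot: [180.0, -0.1, 2.4]
force: [0.0, -0.6, -1.5]
grip_width: 0.0278
```

Emit:
{"fn": "arm_command", "kwargs": {"targets": [[[0, 0, 0.002, 0, 0, 0, 0.8], [0, 0, 0.004, 0, 0, 0, 0.8], [0, 0, 0.0055, 0, 0, 0, 0.8], [0, 0, 0.0065, 0, 0, 0, 0.8], [0, 0, 0.0065, 0, 0, 0, 0.8]]]}}

```text
time_s: 22.7
tool_pos: [0.5087, -0.2709, -0.0257]
tool_rot: [-179.9, -0.1, 2.4]
force: [-4.2, 3.5, 14.3]
grip_width: 0.0275
```

Emit:
{"fn": "arm_command", "kwargs": {"targets": [[[0, 0, 0, 0, 0, 0, 0.1], [0, 0, 0, 0, 0, 0, -0.15], [0, 0, 0, 0, 0, 0, -0.15], [0, 0, 0, 0, 0, 0, -0.15], [0, 0, -0.03, 0, 0, 0, -0.15], [0, 0, -0.08, 0, 0, 0, -0.15], [0, 0, -0.13, 0, 0, 0, -0.3], [0, 0, -0.15, 0, 0, -10, -0.6], [0.01, -0.03, -0.15, 0, 0, -20, -0.6], [0.02, -0.06, -0.15, 0, 0, -30, -0.6]]]}}

```text
time_s: 23.7
tool_pos: [0.5261, -0.2107, 0.1234]
tool_rot: [179.9, -0.1, 28.4]
force: [0.4, 0.2, -0.6]
grip_width: 0.0679
```

```bash
python3 - <<'E'
from h import *
from cell import *
d=read_camera("scene")
c=read_camera("top");pickle.dump(c,open("top2.pkl","wb"))
cv2.imwrite("pics/s6.png",np.hstack([cv2.resize(d["img"][130:320,100:350],(400,304)),cv2.resize(c["img"][60:220,200:440],(400,304))])[...,::-1])
P=cloud(c);H,S,V=masks(c);Z=P[...,2];U,Vv=np.meshgrid(np.arange(512),np.arange(384))
m=(Z>.025)&(Z<.045)&(S<60)&(abs(P[...,0]-.56)<.06)&(abs(P[...,1]+.02)<.12)
m=cv2.morphologyEx(m.astype(np.uint8),cv2.MORPH_OPEN,np.ones((3,3)))
n,l,st,ce=cv2.connectedComponentsWithStats(m);i=1+np.argmax(st[1:,4])
cs,_=cv2.findContours((l==i).astype(np.uint8),cv2.RETR_EXTERNAL,cv2.CHAIN_APPROX_NONE)
w=ray(c,cs[0].reshape(-1,2),.035)
print(cv2.minAreaRect((w[:,:2]*1000).astype(np.float32)), Z[l==i].mean(), st[i])
E
python3 go.py
```

```text
((559.4304809570312, -23.852142333984375), (52.36974334716797, 200.60299682617188), 3.9043798446655273) 0.03464828318066666 [ 242  128   74   24 1370]
t 23.8 TIP [ 0.5277 -0.2043  0.156 ] rot [-1.7984e+02 -1.4000e-01  2.8780e+01] F [0.9 0.4 0.1] w 0.0692 q [-24.  14.  49. 102. -11.  69. -33.]
```

View pics/s6.png

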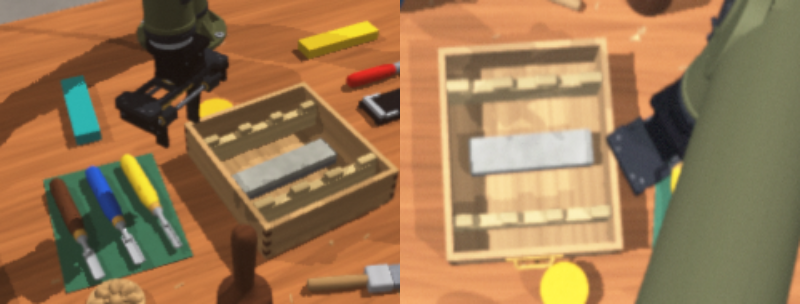

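All three gouges lie on the mat (left view). The stone is at (0.559, -0.024), yaw 3.9°. I approach it with a 30 mm offset toward -y and a 12° lean.

```bash
python3 - <<'E'
from h import *
for yaw in (93.9,90,89,88.5): print(yaw,(R.from_euler('xyz',[180,0,yaw],degrees=True)*R.from_euler('y',12,degrees=True)).as_euler('xyz',degrees=True))
E
python3 go.py .5614 -.0534 .13 180 0 93.9; python3 go.py .5614 -.0534 .13 180 -12 93.9
```

```text
93.9 [180.  -12.   93.9]
90 [180. -12.  90.]
89 [180. -12.  89.]
88.5 [180.  -12.   88.5]
t 23.8 TIP [ 0.5277 -0.2043  0.156 ] rot [-1.7984e+02 -1.4000e-01  2.8780e+01] F [0.9 0.4 0.1] w 0.0692 q [-24.  14.  49. 102. -11.  69. -33.]
shift [ 0.102  -0.1159  0.0265] turn [-6.000e-02 -2.100e-01 -6.512e+01]
t 23.8 TIP [ 0.5277 -0.2043  0.156 ] rot [-1.7984e+02 -1.4000e-01  2.8780e+01] F [0.9 0.4 0.1] w 0.0692 q [-24.  14.  49. 102. -11.  69. -33.]
shift [ 0.105  -0.1223  0.0258] turn [  6.76  10.46 -64.87]
```

Emit:
{"fn": "arm_command", "kwargs": {"targets": [[[0.1, -0.12, 0, 6.8, 10.5, -62, -0.75], [0.1, -0.12, 0, 6.8, 10.5, -62, -0.75], [0.1, -0.12, 0, 6.8, 10.5, -62, -0.75], [0.1, -0.12, 0, 6.8, 10.5, -62, -0.75], [0.1, -0.12, 0, 6.8, 10.5, -62, -0.75], [0.1, -0.12, 0, 6.8, 10.5, -62, -0.75], [0.1, -0.12, 0, 6.8, 10.5, -62, -0.75], [0.1, -0.12, 0, 6.8, 10.5, -62, -0.75], [0.1, -0.12, 0, 6.8, 10.5, -62, -0.75], [0.1, -0.12, 0, 6.8, 10.5, -62, -0.75]]]}}

```text
time_s: 24.8
tool_pos: [0.5569, -0.0575, 0.1219]
tool_rot: [-179.6, -11.9, 90.2]
force: [-0.3, 0.1, -0.4]
grip_width: 0.076
```

```bash
python3 go.py .5614 -.0534 .09 180 -12 93.9
```

```text
t 24.8 TIP [ 0.5572 -0.0645  0.1552] rot [-179.58  -11.88   90.24] F [-0.3  0.1 -0.4] w 0.076 q [-20.  14.  37. 100. -21.  73.  23.]
shift [-0.0025  0.0045  0.066 ] turn [ 0.33  0.11 -3.58]
```

Emit:
{"fn": "arm_command", "kwargs": {"targets": [[[-0.0025, 0.0045, 0.03, 0.3, 0, -3.6, -0.75], [-0.0025, 0.0045, 0.066, 0.3, 0, -3.6, -0.75], [-0.0025, 0.0045, 0.066, 0.3, 0, -3.6, -0.75], [-0.0025, 0.0045, 0.066, 0.3, 0, -3.6, -0.75]]]}}

```text
time_s: 25.2
tool_pos: [0.5607, -0.0457, 0.0573]
tool_rot: [180.0, -11.9, 94.0]
force: [0.9, -0.6, -0.0]
grip_width: 0.0759
```

```bash
python3 go.py .5614 -.0534 .017 180 -12 93.9; python3 - <<'E'
from h import *
from cell import *
d=read_camera("scene");c=read_camera("wrist")
cv2.imwrite("pics/s7.png",np.hstack([cv2.resize(d["img"][130:320,150:400],(400,304)),cv2.resize(c["img"],(400,304))])[...,::-1])
E
```

```text
t 25.2 TIP [ 0.5612 -0.0527  0.0905] rot [179.99 -11.9   94.04] F [ 0.9 -0.6 -0. ] w 0.0759 q [-20.  18.  35. 104. -24.  67.  29.]
shift [-0.0158  0.0001  0.0718] turn [-0.02  0.1   0.13]
```

View pics/s7.png

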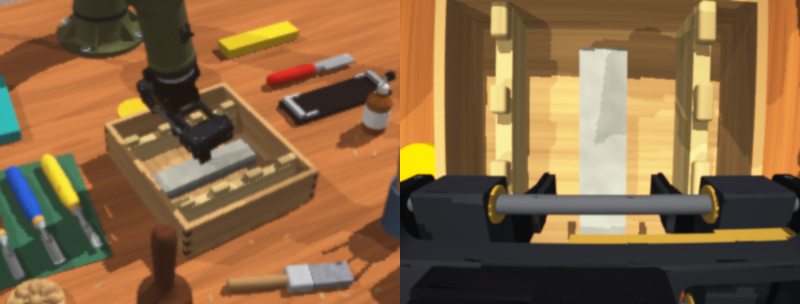

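The stone (603) is centred between the fingers (542 and 660). I descend.

Emit:
{"fn": "arm_command", "kwargs": {"targets": [[[-0.0055, 0, 0.025, 0, 0, 0, -0.75], [-0.011, 0, 0.05, 0, 0, 0, -0.75], [-0.0135, 0, 0.0615, 0, 0, 0, -0.75], [-0.0152, 0, 0.069, 0, 0, 0, -0.75], [-0.0158, 0, 0.0715, 0, 0, 0, -0.75], [-0.0158, 0, 0.0715, 0, 0, 0, -0.75]]]}}

```text
time_s: 25.9
tool_pos: [0.5619, -0.0468, -0.0154]
tool_rot: [179.9, -11.9, 94.1]
force: [0.1, -0.1, -0.5]
grip_width: 0.0764
```

```bash
python3 go.py .5614 -.0534 .017 180 -12 93.9
```

```text
t 25.9 TIP [ 0.5623 -0.0538  0.0179] rot [179.85 -11.9   94.08] F [ 0.1 -0.1 -0.5] w 0.0764 q [-17.  24.  33. 106. -28.  60.  34.]
shift [ 0.0003 -0.001   0.0009] turn [0.11 0.1  0.17]
```

Position good and no contact. I close on the stone with 50 N.

Emit:
{"fn": "arm_command", "kwargs": {"targets": [[[0, -0.001, 0.001, 0, 0, 0, -0.4], [0, -0.001, 0.001, 0, 0, 0, -0.1], [0, -0.001, 0.001, 0, 0, 0, 0.2], [0, -0.001, 0.001, 0, 0, 0, 0.4], [0, -0.001, 0.001, 0, 0, 0, 0.4], [0, -0.001, 0.001, 0, 0, 0, 0.4], [0, -0.001, 0.001, 0, 0, 0, 0.4]]], "newtons": 50}}

```text
time_s: 26.6
tool_pos: [0.5608, -0.0464, -0.0168]
tool_rot: [179.9, -11.9, 94.1]
force: [1.5, 0.7, 1.0]
grip_width: 0.0492
```

```bash
python3 go.py .5614 -.0534 .037 180 -12 93.9
```

```text
t 26.6 TIP [ 0.5613 -0.0534  0.0165] rot [179.86 -11.91  94.07] F [1.5 0.7 1. ] w 0.0492 q [-17.  24.  33. 107. -28.  60.  34.]
shift [ 0.0043  0.0001 -0.0201] turn [0.11 0.09 0.17]
```

Emit:
{"fn": "arm_command", "kwargs": {"targets": [[[0.001, 0, -0.005, 0, 0, 0, 0.4], [0.003, 0, -0.015, 0, 0, 0, 0.4], [0.0064, 0, -0.03, 0, 0, 0, 0.4], [0.0106, 0, -0.05, 0, 0, 0, 0.4], [0.0148, 0, -0.07, 0, 0, 0, 0.4], [0.019, 0, -0.09, 0, 0, 0, 0.4], [0.0225, 0, -0.106, 0, 0, 0, 0.4], [0.0225, 0, -0.106, 0, 0, 0, 0.4]]]}}

```text
time_s: 27.4
tool_pos: [0.562, -0.0467, 0.0944]
tool_rot: [179.6, -11.9, 94.1]
force: [0.8, 0.2, -4.3]
grip_width: 0.0496
```

```bash
python3 go.py .4775 .320 .125 180 -12 89; python3 - <<'E'
from h import *
from cell import *
d=read_camera("scene");c=read_camera("wrist");pickle.dump(c,open("w8.pkl","wb"));pickle.dump(d,open("s8.pkl","wb"))
cv2.imwrite("pics/s8.png",np.hstack([cv2.resize(d["img"][130:320,150:400],(400,304)),cv2.resize(c["img"],(400,304))])[...,::-1])
E
```

```text
t 27.4 TIP [ 0.5623 -0.0537  0.1276] rot [179.61 -11.89  94.13] F [ 0.8  0.2 -4.3] w 0.0496 q [-20.  16.  36. 102. -22.  70.  27.]
shift [ 0.3702 -0.0578  0.0803] turn [-0.67  0.09  5.02]
```

View pics/s8.png

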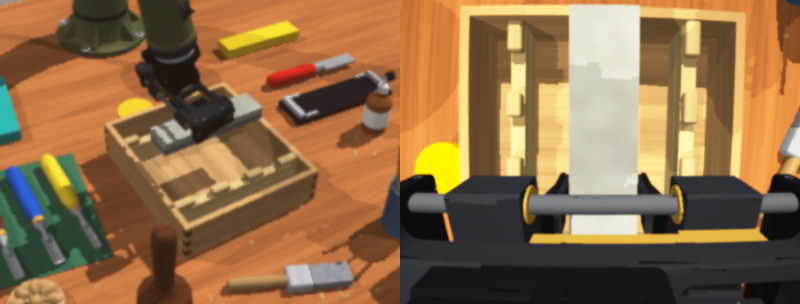

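The stone is held. I check its tilt and pose in the hand, and refine the holder pose.

```bash
cat > held.py <<'E'
from h import *
def held(c,col=(360,408),o=None):
    pass
def plane(P):
    ce=P.mean(0);u,s,v=np.linalg.svd(P-ce,full_matrices=False);n=v[2]*np.sign(v[2,2]);return ce,n
E
python3 - <<'E'
from h import *; from held import plane
for nm in ("w8","s8"):
    c=pickle.load(open(nm+".pkl","rb"));P=cloud(c);H,S,V=masks(c);Z=P[...,2]
    m=(S<45)&(V>70)&(Z>.12)&(Z<.17)&(P[...,0]>.5)&(P[...,0]<.62)&(P[...,1]>-.15)&(P[...,1]<.1)
    q=P[m];print(nm,len(q));ce,n=plane(q)
    for _ in range(4):
        k=abs((q-ce)@n)<.003; ce,n=plane(q[k])
    print(k.sum(),ce.round(4),n.round(4),q[k].min(0).round(4),q[k].max(0).round(4))
# holder
c=pickle.load(open("top0.pkl","rb"));P=cloud(c)
im=cv2.resize(c["img"][145:200,80:205],None,fx=6,fy=6,interpolation=cv2.INTER_CUBIC)
cx,cy,yaw=.4775,.350,np.deg2rad(-0.8)
def box(lx,ly,z): 
    pts=np.array([[-lx,-ly],[lx,-ly],[lx,ly],[-lx,ly]]);M=np.array([[np.cos(yaw),-np.sin(yaw)],[np.sin(yaw),np.cos(yaw)]])
    w=pts@M.T+[cx,cy];return np.c_[w,np.full(4,z)]
for b,col in ((box(.04,.125,.012),(255,0,0)),(box(.03,.106,.024),(0,255,0))):
    p=((proj(c,b)-[80,145]+.5)*6).astype(np.int32);cv2.polylines(im,[p],True,col,1)
cv2.imwrite("pics/hold.png",im[...,::-1])
E
```

```text
w8 23130
23051 [0.5578 0.0018 0.1434] [-0.003   0.0053  1.    ] [ 0.5284 -0.0884  0.1407] [0.5881 0.0777 0.1467]
s8 544
409 [ 0.5647 -0.0349  0.1456] [0.0052 0.0058 1.    ] [ 0.5305 -0.1239  0.1421] [0.5936 0.0753 0.1485]
```

View pics/hold.png

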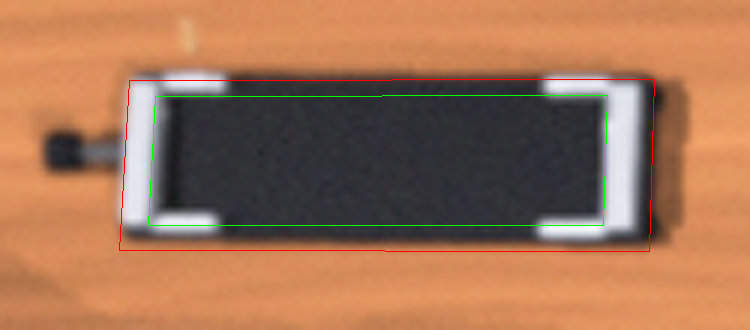

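The held stone is level to 0.3°. The holder overlay is about 3 mm off in x, so I fit the holder silhouette properly in both cameras.

```bash
cat > fit.py <<'E'
from h import *
from scipy.optimize import minimize
def boxpts(x0,x1,y0,y1,z0,z1): return np.array([[x,y,z] for x in (x0,x1) for y in (y0,y1) for z in (z0,z1)],float)
parts=[boxpts(-.04,.04,-.125,.125,0,.012),boxpts(-.03,.03,.106,.12,0,.024),boxpts(-.03,.03,-.12,-.106,0,.024),
 boxpts(-.036,-.03,.075,.106,0,.02),boxpts(.03,.036,.075,.106,0,.02),boxpts(-.036,-.03,-.106,-.075,0,.02),boxpts(.03,.036,-.106,-.075,0,.02)]
def sil(c,p,win,s=6):
    cx,cy,a=p;M=np.array([[np.cos(a),-np.sin(a),0],[np.sin(a),np.cos(a),0],[0,0,1]])
    im=np.zeros(((win[3]-win[2])*s,(win[1]-win[0])*s),np.uint8)
    for b in parts:
        q=proj(c,b@M.T+[cx,cy,0]); q=((q-[win[0],win[2]]+.5)*s*16).astype(np.int32)
        cv2.fillConvexPoly(im,cv2.convexHull(q.reshape(-1,1,2)),255,cv2.LINE_AA,4)
    return cv2.resize(im,None,fx=1/s,fy=1/s,interpolation=cv2.INTER_AREA)/255.
cams=[("top0",(94,202,145,200)),("scene0",(315,400,160,215))]
obs={}
for n,w in cams:
    c=pickle.load(open(n+".pkl","rb"));im=c["img"][w[2]:w[3],w[0]:w[1]].astype(float)
    sat=(im.max(-1)-im.min(-1)); m=np.clip((75-sat)/45+.0,0,1)  # grey/black vs wood
    ys,xs=np.mgrid[w[2]:w[3],w[0]:w[1]]
    if n=="top0": m[(xs<105)]=0
    # remove other things: keep the largest component
    k,l,st,_=cv2.connectedComponentsWithStats((m>.5).astype(np.uint8));i=1+np.argmax(st[1:,4])
    m=m*cv2.dilate((l==i).astype(np.uint8),np.ones((3,3)))
    obs[n]=(c,w,m)
    cv2.imwrite(f"pics/m_{n}.png",cv2.resize((m*255).astype(np.uint8),None,fx=6,fy=6))
def cost(p,names):
    return sum(((sil(obs[n][0],p,obs[n][1])-obs[n][2])**2).sum() for n in names)
if __name__=="__main__":
    for names in (["top0"],["scene0"],["top0","scene0"]):
        f=lambda v:cost([.4795+v[0]/1e3,.35+v[1]/1e3,np.deg2rad(-1+v[2])],names)
        r=minimize(f,[0,0,0],method="Nelder-Mead",options=dict(initial_simplex=[[0,0,0],[4,0,0],[0,4,0],[0,0,2]],xatol=.05,fatol=.05))
        print(names,[round(.4795+r.x[0]/1e3,4),round(.35+r.x[1]/1e3,4),round(-1+r.x[2],2)],r.fun)
E
python3 fit.py; python3 -c "
import cv2,numpy as np
a=cv2.imread('pics/m_top0.png');b=cv2.imread('pics/m_scene0.png');h=a.shape[0];b=b[:h] ;a=a[:b.shape[0]]
print(a.shape,b.shape);o=np.zeros((700,800,3),np.uint8);o[:a.shape[0],:a.shape[1]]=a[:,:800];o[350:350+b.shape[0],:b.shape[1]]=b[:350];cv2.imwrite('pics/mm.png',cv2.resize(o,(680,595)))"
```

```text
['top0'] [np.float64(0.4822), np.float64(0.3456), np.float64(-1.42)] 169.06194540561322
['scene0'] [np.float64(0.4798), np.float64(0.3498), np.float64(-0.94)] 284.0612772865137
['top0', 'scene0'] [np.float64(0.4818), np.float64(0.3479), np.float64(-1.35)] 467.33120936391987
(330, 648, 3) (330, 510, 3)
```

View pics/mm.png

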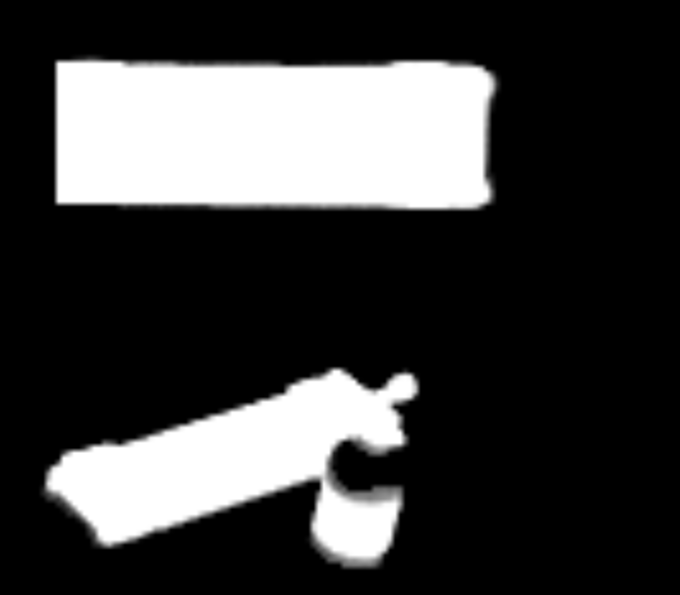

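```bash
sed -i 's/m\[(xs<105)\]=0/m[(xs<99)]=0/; s/    # remove other/    if n=="scene0":\n        m[(xs>366)\&(ys>184)]=np.nan\n    # remove other/' fit.py
sed -i 's/(m>.5).astype/(np.nan_to_num(m)>.5).astype/; s/return sum(((sil(obs\[n\]\[0\],p,obs\[n\]\[1\])-obs\[n\]\[2\])\*\*2).sum()/return sum(np.nansum((sil(obs[n][0],p,obs[n][1])-obs[n][2])**2)/; s/m=m\*cv2/m=m*1.0*cv2/' fit.py
python3 fit.py; python3 - <<'E'
from fit import *
p=[.4815,.350,np.deg2rad(-1.3)]
n="top0";c,w,m=obs[n]; d=sil(c,p,w)-m; cv2.imwrite("pics/diff.png",cv2.resize(((d+1)*127).astype(np.uint8),None,fx=6,fy=6))
E
```

```text
['top0'] [np.float64(0.4822), np.float64(0.3501), np.float64(-1.38)] 73.19705925071554
['scene0'] [np.float64(0.4811), np.float64(0.3495), np.float64(-2.12)] 54.46719979495066
['top0', 'scene0'] [np.float64(0.4819), np.float64(0.3502), np.float64(-1.56)] 131.94530992353367fit.py:26: RuntimeWarning: invalid value encountered in cast
  cv2.imwrite(f"pics/m_{n}.png",cv2.resize((m*255).astype(np.uint8),None,fx=6,fy=6))
fit.py:26: RuntimeWarning: invalid value encountered in cast
  cv2.imwrite(f"pics/m_{n}.png",cv2.resize((m*255).astype(np.uint8),None,fx=6,fy=6))
```

View pics/diff.png

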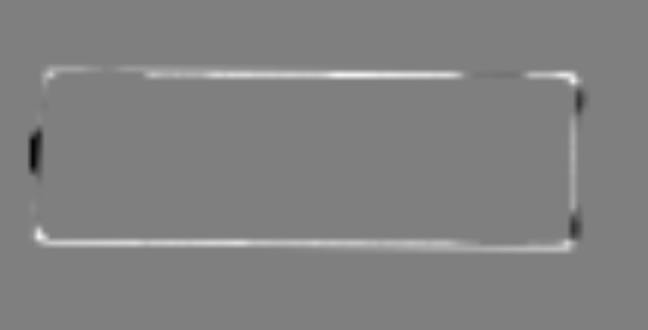

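Both cameras agree on the holder at (0.482, 0.350), yaw -1.5°. I carry the stone there, moving back in x first to stay clear of the oil bottle.

```bash
python3 go.py .481 .15 .13 180 -12 88.5;python3 go.py .481 .319 .13 180 -12 88.5
```

```text
t 27.5 TIP [ 0.5604 -0.0533  0.1246] rot [179.91 -11.91  94.09] F [-1.3 -0.1 -5.5] w 0.0496 q [-20.  16.  36. 102. -22.  70.  27.]
shift [ 0.205  -0.0641  0.0376] turn [-1.07  0.08  5.47]
t 27.5 TIP [ 0.5604 -0.0533  0.1246] rot [179.91 -11.91  94.09] F [-1.3 -0.1 -5.5] w 0.0496 q [-20.  16.  36. 102. -22.  70.  27.]
shift [ 0.37   -0.0521  0.0724] turn [-1.07  0.08  5.47]
```

Emit:
{"fn": "arm_command", "kwargs": {"targets": [[[0.01, -0.02, 0.002, 0, 0, 1, 0.4], [0.03, -0.045, 0.004, -0.3, 0, 2, 0.4], [0.06, -0.064, 0.01, -0.5, 0, 3, 0.4], [0.09, -0.064, 0.017, -0.7, 0, 4, 0.4], [0.12, -0.064, 0.022, -0.8, 0, 5, 0.4], [0.15, -0.064, 0.028, -1, 0, 5.5, 0.4], [0.18, -0.064, 0.033, -1, 0, 5.5, 0.4], [0.205, -0.064, 0.038, -1, 0, 5.5, 0.4], [0.23, -0.062, 0.043, -1, 0, 5.5, 0.4], [0.255, -0.06, 0.048, -1, 0, 5.5, 0.4]]]}}

```text
time_s: 28.5
tool_pos: [0.4801, 0.2087, 0.0951]
tool_rot: [-179.7, -11.8, 88.4]
force: [-0.5, -1.2, -4.5]
grip_width: 0.0496
```

```bash
python3 go.py .481 .319 .12 180 -12 88.5
```

```text
t 28.5 TIP [0.4801 0.2017 0.1284] rot [-179.73  -11.82   88.43] F [-0.5 -1.2 -4.5] w 0.0496 q [-41.   4.  24. 113. -15.  61. -12.]
shift [ 0.1132 -0.002   0.0323] turn [-0.26  0.18 -0.07]
```

Emit:
{"fn": "arm_command", "kwargs": {"targets": [[[0.03, 0, 0.008, 0, 0, 0, 0.4], [0.06, -0.001, 0.016, -0.2, 0.1, 0, 0.4], [0.085, -0.002, 0.024, -0.2, 0.1, 0, 0.4], [0.105, -0.002, 0.029, -0.2, 0.1, 0, 0.4], [0.113, -0.002, 0.032, -0.2, 0.1, 0, 0.4], [0.113, -0.002, 0.032, -0.2, 0.1, 0, 0.4], [0.113, -0.002, 0.032, -0.2, 0.1, 0, 0.4]]]}}

```text
time_s: 29.2
tool_pos: [0.4827, 0.3235, 0.0879]
tool_rot: [180.0, -11.9, 88.4]
force: [-0.3, 0.7, -4.8]
grip_width: 0.0497
```

```bash
python3 go.py .481 .319 .06 180 -12 88.5;python3 - <<'E'
from h import *; from held import plane
from cell import *
d=read_camera("scene");c=read_camera("wrist");pickle.dump(c,open("w9.pkl","wb"));pickle.dump(d,open("s9.pkl","wb"))
cv2.imwrite("pics/s9.png",np.hstack([cv2.resize(d["img"][120:240,290:430],(400,343)),cv2.resize(c["img"],(400,343))])[...,::-1])
for c in (c,d):
    P=cloud(c);H,S,V=masks(c);Z=P[...,2]
    m=(S<45)&(V>70)&(Z>.12)&(Z<.16)&(P[...,0]>.42)&(P[...,0]<.54)&(P[...,1]>.2)&(P[...,1]<.48)
    q=P[m];ce,n=plane(q)
    for _ in range(4):
        k=abs((q-ce)@n)<.003; ce,n=plane(q[k])
    print(k.sum(),ce.round(4),n.round(4),q[k].min(0).round(4),q[k].max(0).round(4))
    print(cv2.minAreaRect((q[k][:,:2]*1000).astype(np.float32)))
E
```

```text
t 29.2 TIP [0.4825 0.3165 0.1211] rot [179.96 -11.89  88.37] F [-0.3  0.7 -4.8] w 0.0497 q [-47.   9.  19. 108. -16.  58. -22.]
shift [-0.0101 -0.0017  0.0603] turn [ 0.06  0.11 -0.12]
22952 [0.4851 0.3716 0.139 ] [6.0e-04 4.9e-03 1.0e+00] [0.4575 0.2819 0.1359] [0.5121 0.447  0.1423]
((484.8016052246094, 364.5902404785156), (164.03213500976562, 51.547691345214844), 87.9736328125)
221 [0.4882 0.3117 0.1394] [ 0.031  -0.0024  0.9995] [0.4569 0.2457 0.1357] [0.5128 0.4405 0.1427]
((484.58660888671875, 343.34552001953125), (194.6110076904297, 53.353668212890625), 88.79415130615234)
```

View pics/s9.png

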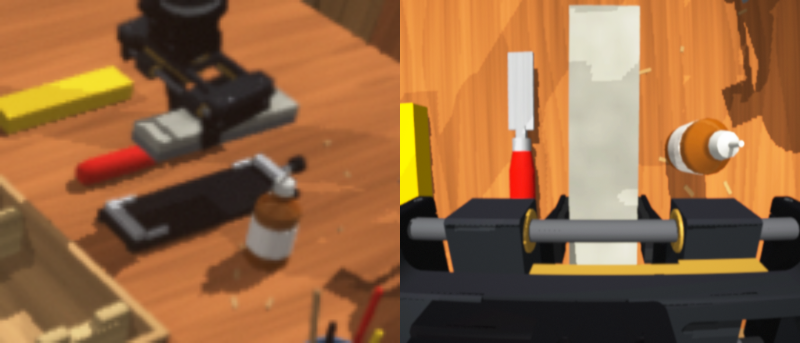

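The stone hovers over the holder. The cameras put its centre at (0.484, 0.347) against the holder's (0.482, 0.350), so I correct by -2 mm and +3 mm while lowering.

Emit:
{"fn": "arm_command", "kwargs": {"targets": [[[-0.003, -0.002, 0.02, 0, 0, 0, 0.4], [-0.006, -0.002, 0.04, 0, 0, 0, 0.4], [-0.0085, -0.002, 0.055, 0, 0, 0, 0.4], [-0.0095, -0.002, 0.061, 0, 0, 0, 0.4], [-0.0095, -0.002, 0.061, 0, 0, 0, 0.4], [-0.0095, -0.002, 0.061, 0, 0, 0, 0.4]]]}}

```text
time_s: 29.9
tool_pos: [0.482, 0.329, 0.028]
tool_rot: [179.8, -12.1, 88.4]
force: [0.8, 0.3, -5.5]
grip_width: 0.0494
```

```bash
python3 go.py .481 .319 .03 180 -12 88.5;python3 - <<'E'
from h import *; from held import plane
from cell import *
d=read_camera("scene");c=read_camera("top");w=read_camera("wrist");pickle.dump(c,open("t10.pkl","wb"));pickle.dump(d,open("s10.pkl","wb"))
cv2.imwrite("pics/s10.png",np.hstack([cv2.resize(d["img"][120:240,290:430],(400,343)),cv2.resize(c["img"][110:220,70:200],(400,343))])[...,::-1])
for c in (w,d):
    P=cloud(c);H,S,V=masks(c);Z=P[...,2]
    m=(S<45)&(V>70)&(Z>.06)&(Z<.1)&(P[...,0]>.42)&(P[...,0]<.54)&(P[...,1]>.2)&(P[...,1]<.48)
    q=P[m];ce,n=plane(q)
    for _ in range(4):
        k=abs((q-ce)@n)<.003; ce,n=plane(q[k])
    print(k.sum(),ce.round(4),n.round(4),q[k].min(0).round(4),q[k].max(0).round(4))
    print(cv2.minAreaRect((q[k][:,:2]*1000).astype(np.float32)))
E
```

```text
t 29.9 TIP [0.4817 0.3219 0.0612] rot [179.82 -12.05  88.43] F [ 0.8  0.3 -5.5] w 0.0494 q [-46.  14.  18. 111. -19.  52. -19.]
shift [-0.0094 -0.0008  0.0299] turn [ 0.19 -0.05 -0.07]
23342 [0.4838 0.3774 0.0793] [-0.0019  0.0021  1.    ] [0.4564 0.2878 0.0765] [0.5108 0.4525 0.0824]
((484.0715637207031, 370.37548828125), (164.03146362304688, 51.915103912353516), 87.66112518310547)
202 [0.4866 0.3162 0.079 ] [ 0.0158 -0.0071  0.9998] [0.4574 0.251  0.075 ] [0.511  0.4475 0.083 ]
((484.11468505859375, 349.4931335449219), (196.85594177246094, 50.65907669067383), 88.75772094726562)
```

View pics/s10.png

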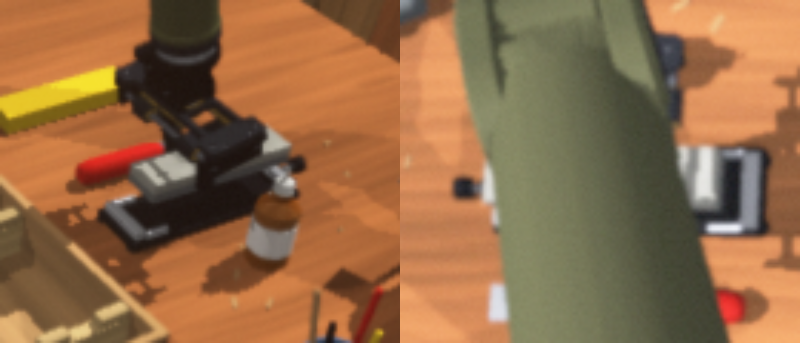

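Emit:
{"fn": "arm_command", "kwargs": {"targets": [[[-0.002, -0.002, 0.01, 0, 0, 0.3, 0.4], [-0.0045, -0.002, 0.02, 0, 0, 0.3, 0.4], [-0.0065, -0.002, 0.027, 0, 0, 0.3, 0.4], [-0.0073, -0.002, 0.03, 0, 0, 0.3, 0.4], [-0.0073, -0.002, 0.03, 0, 0, 0.3, 0.4], [-0.0073, -0.002, 0.03, 0, 0, 0.3, 0.4]]]}}

```text
time_s: 30.65
tool_pos: [0.4795, 0.3281, -0.0036]
tool_rot: [179.9, -12.0, 88.1]
force: [0.1, 0.9, -4.4]
grip_width: 0.0496
```

```bash
python3 go.py .481 .320 .019 180 -12 88.5;python3 - <<'E'
from h import *; from held import plane
from cell import *
d=read_camera("scene");c=read_camera("top");w=read_camera("wrist");pickle.dump(w,open("w11.pkl","wb"))
cv2.imwrite("pics/s11.png",np.hstack([cv2.resize(d["img"][140:220,310:410],(400,320),interpolation=cv2.INTER_CUBIC),cv2.resize(w["img"][:280,80:430],(400,320))])[...,::-1])
for c in (w,d):
    P=cloud(c);H,S,V=masks(c);Z=P[...,2]
    m=(S<45)&(V>70)&(Z>.04)&(Z<.06)&(P[...,0]>.42)&(P[...,0]<.54)&(P[...,1]>.2)&(P[...,1]<.48)
    q=P[m];ce,n=plane(q)
    for _ in range(4):
        k=abs((q-ce)@n)<.003; ce,n=plane(q[k])
    print(k.sum(),ce.round(4),n.round(4),q[k].min(0).round(4),q[k].max(0).round(4))
    print(cv2.minAreaRect((q[k][:,:2]*1000).astype(np.float32)))
E
```

```text
t 30.65 TIP [0.4792 0.321  0.0296] rot [179.93 -12.02  88.14] F [ 0.1  0.9 -4.4] w 0.0496 q [-46.  16.  18. 112. -20.  48. -18.]
shift [-0.0031  0.0017  0.0102] turn [ 0.14 -0.02 -0.36]
23465 [0.4817 0.3767 0.0477] [5.0e-04 2.8e-03 1.0e+00] [0.4539 0.2864 0.0451] [0.5095 0.4523 0.0507]
((481.7525329589844, 369.54052734375), (164.74176025390625, 51.790714263916016), 87.48565673828125)
209 [0.4832 0.3167 0.0472] [0.0103 0.0035 0.9999] [0.4539 0.2501 0.0436] [0.5101 0.451  0.0502]
((481.6670837402344, 350.7463073730469), (200.2382049560547, 51.20360565185547), 87.394775390625)
```

View pics/s11.png

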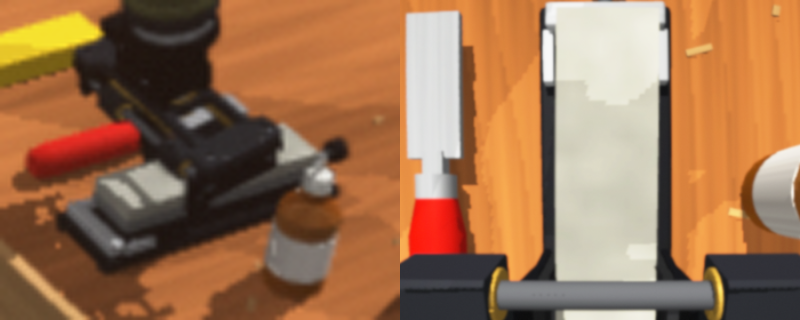

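The stone sits symmetrically between the +y cheeks (wrist view: stone 556–664, cheeks 543 and 669), centred at (0.4817, 0.3507). I correct the yaw by 0.8° and lower gently.

Emit:
{"fn": "arm_command", "kwargs": {"targets": [[[0, 0, 0, 0, 0, -0.8, 0.4], [-0.0004, 0, 0.002, 0, 0, -0.8, 0.4], [-0.0008, 0, 0.004, 0, 0, -0.8, 0.4], [-0.0012, 0, 0.0055, 0, 0, -0.8, 0.4], [-0.0015, 0, 0.007, 0, 0, -0.8, 0.4], [-0.0018, 0, 0.0085, 0, 0, -0.8, 0.4], [-0.0018, 0, 0.0085, 0, 0, -0.8, 0.4]]]}}

```text
time_s: 31.5
tool_pos: [0.4791, 0.3279, -0.0127]
tool_rot: [179.8, -12.0, 89.0]
force: [-0.1, -0.2, -4.5]
grip_width: 0.0498
```

Emit:
{"fn": "arm_command", "kwargs": {"targets": [[[-0.0002, 0, 0.0007, 0, 0, 0, 0.4], [-0.0003, 0, 0.0014, 0, 0, 0, 0.4], [-0.0003, 0, 0.0014, 0, 0, 0, 0.4]]]}}

```text
time_s: 31.8
tool_pos: [0.4792, 0.328, -0.0139]
tool_rot: [179.8, -12.0, 89.0]
force: [1.0, -0.4, -4.5]
grip_width: 0.0499
```

Emit:
{"fn": "arm_command", "kwargs": {"targets": [[[-0.0001, 0, 0.0007, 0, 0, 0, 0.4], [-0.0003, 0, 0.0014, 0, 0, 0, 0.4], [-0.0003, 0, 0.0014, 0, 0, 0, 0.4]]]}}

```text
time_s: 32.1
tool_pos: [0.4794, 0.3282, -0.0147]
tool_rot: [179.8, -12.0, 89.0]
force: [-0.7, -1.9, -0.9]
grip_width: 0.0496
```

Emit:
{"fn": "arm_command", "kwargs": {"targets": [[[-0.0001, 0, 0.0005, 0, 0, 0, 0.4], [-0.0002, 0, 0.001, 0, 0, 0, 0.4], [-0.0002, 0, 0.001, 0, 0, 0, 0.4]]]}}

```text
time_s: 32.4
tool_pos: [0.4794, 0.3282, -0.0148]
tool_rot: [179.8, -12.1, 89.0]
force: [-3.8, -4.7, 8.5]
grip_width: 0.0494
```

It is seated. I release and retreat straight up.

Emit:
{"fn": "arm_command", "kwargs": {"targets": [[[0, 0, 0, 0, 0, 0, 0.1], [0, 0, 0, 0, 0, 0, -0.2], [0, 0, 0, 0, 0, 0, -0.6], [0, 0, 0, 0, 0, 0, -0.6], [0.002, 0, -0.01, 0, 0, 0, -0.6], [0.0064, 0, -0.03, 0, 0, 0, -0.6], [0.0148, 0, -0.07, 0, 0, 0, -0.6], [0.0235, 0, -0.11, 0, 0, 0, -0.6], [0.03, 0, -0.14, 0, 0, 0, -0.6]]]}}

```text
time_s: 33.3
tool_pos: [0.4799, 0.3288, 0.1307]
tool_rot: [179.6, -12.1, 89.0]
force: [-0.1, 0.3, 0.4]
grip_width: 0.0692
```

```bash
python3 go.py .50 .0 .17 180 0 2.4;python3 - <<'E'
from h import *; from held import plane
from cell import *
d=read_camera("scene");w=read_camera("wrist")
cv2.imwrite("pics/s12.png",np.hstack([cv2.resize(d["img"][140:220,310:410],(400,320),interpolation=cv2.INTER_CUBIC),cv2.resize(w["img"],(400,320))])[...,::-1])
for c in (w,d):
    P=cloud(c);H,S,V=masks(c);Z=P[...,2]
    m=(S<45)&(V>70)&(Z>.03)&(Z<.045)&(P[...,0]>.42)&(P[...,0]<.54)&(P[...,1]>.2)&(P[...,1]<.48)
    q=P[m];ce,n=plane(q)
    print(ce.round(4),n.round(4),cv2.minAreaRect((q[:,:2]*1000).astype(np.float32)))
E
```

```text
t 33.3 TIP [0.4796 0.3216 0.1639] rot [179.59 -12.14  88.97] F [-0.1  0.3  0.4] w 0.0692 q [-48.   7.  19. 105. -14.  63. -24.]
shift [-0.3199  0.0265 -0.0741] turn [ -8.84 -10.04  86.17]
[0.48   0.3662 0.0363] [-0.e+00  6.e-04  1.e+00] ((479.8023681640625, 350.18292236328125), (200.9346923828125, 49.92936325073242), 88.60850524902344)
[0.4836 0.3465 0.0363] [ 0.0242 -0.0018  0.9997] ((481.56158447265625, 351.13482666015625), (203.9479217529297, 54.0495491027832), 88.7305908203125)
```

View pics/s12.png

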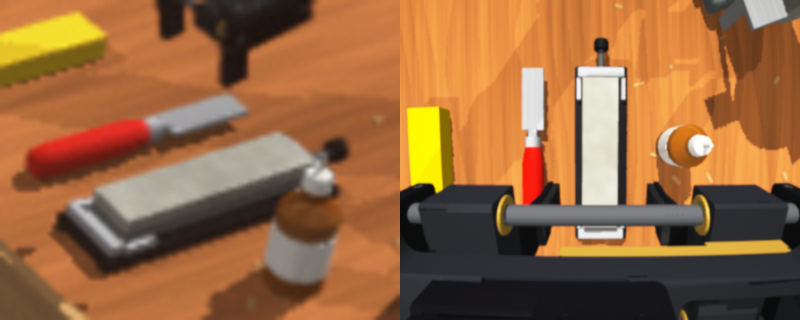

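The stone is level in the holder, centre (0.480–0.4815, 0.3505), with chisel and oil undisturbed. Now I return the gouges, starting with yellow.

```bash
python3 go.py .5087 -.2709 .15 180 0 2.4
```

```text
t 33.4 TIP [0.4818 0.3232 0.1669] rot [179.26 -12.41  89.04] F [0.3 0.  0.1] w 0.0699 q [-48.   7.  19. 105. -14.  62. -24.]
shift [-0.5906  0.0378 -0.1114] turn [ -8.79 -10.5   86.2 ]
```

Emit:
{"fn": "arm_command", "kwargs": {"targets": [[[-0.59, 0.038, -0.11, -8.8, -10.5, 86.2, -0.15], [-0.59, 0.038, -0.11, -8.8, -10.5, 86.2, -0.15], [-0.59, 0.038, -0.11, -8.8, -10.5, 86.2, -0.15], [-0.59, 0.038, -0.11, -8.8, -10.5, 86.2, -0.15], [-0.59, 0.038, -0.11, -8.8, -10.5, 86.2, -0.15], [-0.59, 0.038, -0.11, -8.8, -10.5, 86.2, -0.15], [-0.59, 0.038, -0.11, -8.8, -10.5, 86.2, -0.15], [-0.59, 0.038, -0.11, -8.8, -10.5, 86.2, -0.15], [-0.59, 0.038, -0.11, -8.8, -10.5, 86.2, -0.15], [-0.59, 0.038, -0.11, -8.8, -10.5, 86.2, -0.15]]], "newtons": 25}}

```text
time_s: 34.4
tool_pos: [0.5008, -0.1728, 0.1146]
tool_rot: [179.8, 0.3, 3.4]
force: [1.0, 0.0, 0.4]
grip_width: 0.0502
```

```bash
python3 go.py .5087 -.2709 .10 180 0 2.4
```

```text
t 34.4 TIP [ 0.501  -0.1726  0.1486] rot [179.77   0.34   3.41] F [1.  0.  0.4] w 0.0502 q [-24.   8.  44. 107.  -6.  68. -65.]
shift [0.0024 0.0982 0.049 ] turn [0.24 0.34 1.01]
```

Emit:
{"fn": "arm_command", "kwargs": {"targets": [[[0.001, 0.05, 0, 0.2, 0.3, 1, -0.15], [0.002, 0.098, 0, 0.2, 0.3, 1, -0.15], [0.002, 0.098, 0.03, 0.2, 0.3, 1, -0.15], [0.002, 0.098, 0.049, 0.2, 0.3, 1, -0.15], [0.002, 0.098, 0.049, 0.2, 0.3, 1, -0.15], [0.002, 0.098, 0.049, 0.2, 0.3, 1, -0.15]]]}}

```text
time_s: 35.0
tool_pos: [0.509, -0.2688, 0.066]
tool_rot: [180.0, 0.1, 2.8]
force: [0.9, -0.2, 0.3]
grip_width: 0.05
```

```bash
python3 go.py .5087 -.2709 .0085 180 0 2.4; python3 - <<'E'
from h import *
from cell import *
d=read_camera("scene");w=read_camera("wrist")
cv2.imwrite("pics/s13.png",np.hstack([cv2.resize(d["img"][130:320,100:350],(400,304)),cv2.resize(w["img"],(400,304))])[...,::-1])
E
```

```text
t 35.0 TIP [ 0.5091 -0.2688  0.1   ] rot [1.7996e+02 9.0000e-02 2.7500e+00] F [ 0.9 -0.2  0.3] w 0.05 q [-13.  19.  46. 104. -15.  64. -50.]
shift [-0.0003  0.002   0.0915] turn [0.04 0.09 0.36]
```

View pics/s13.png

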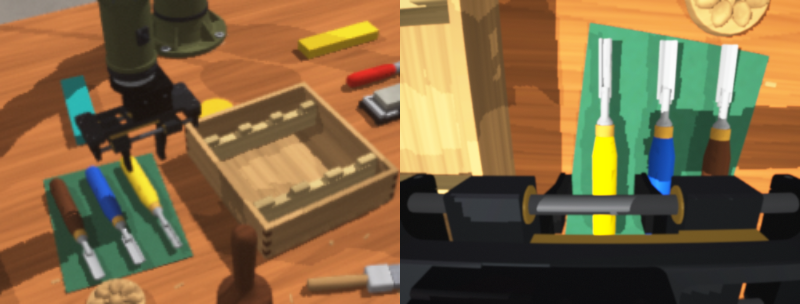

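Yellow (604) is centred between the fingers (565 and 645).

Emit:
{"fn": "arm_command", "kwargs": {"targets": [[[0, 0.001, 0.03, 0, 0, 0.3, -0.15], [0, 0.001, 0.06, 0, 0, 0.3, -0.15], [0, 0.001, 0.08, 0, 0, 0.3, -0.15], [0, 0.001, 0.089, 0, 0, 0.3, -0.15], [0, 0.001, 0.091, 0, 0, 0.3, -0.15], [0, 0.001, 0.091, 0, 0, 0.3, 0.3], [0, 0.001, 0.091, 0, 0, 0.3, 0.6], [0, 0.001, 0.091, 0, 0, 0.3, 0.8], [0, 0.001, 0.091, 0, 0, 0.3, 0.8], [0, 0.001, 0.091, 0, 0, 0.3, 0.8]]]}}

```text
time_s: 36.1
tool_pos: [0.5097, -0.2703, -0.0243]
tool_rot: [179.9, -0.0, 2.4]
force: [-1.5, 0.3, 4.4]
grip_width: 0.028
```

```bash
python3 go.py .5472 .0515 .12 180 0 2.4
```

```text
t 36.1 TIP [ 0.5097 -0.2703  0.0097] rot [ 1.7994e+02 -2.0000e-02  2.4500e+00] F [-1.5  0.3  4.4] w 0.028 q [-10.  26.  42. 107. -21.  55. -46.]
shift [ 0.0513 -0.3198 -0.1106] turn [ 0.06 -0.02  0.05]
```

Emit:
{"fn": "arm_command", "kwargs": {"targets": [[[0, 0, -0.005, 0, 0, 0, 0.8], [0, 0, -0.025, 0, 0, 0, 0.8], [0, 0, -0.055, 0, 0, 0, 0.8], [0, 0, -0.085, 0, 0, 0, 0.8], [0, 0, -0.11, 0, 0, 0, 0.8], [0.004, -0.03, -0.11, 0, 0, 0, 0.8], [0.011, -0.07, -0.11, 0, 0, 0, 0.8], [0.018, -0.11, -0.11, 0, 0, 0, 0.8], [0.024, -0.15, -0.11, 0, 0, 0, 0.8], [0.03, -0.19, -0.11, 0, 0, 0, 0.8]]]}}

```text
time_s: 37.1
tool_pos: [0.5305, -0.0772, 0.0847]
tool_rot: [180.0, 0.1, 2.4]
force: [-0.4, -0.8, -0.8]
grip_width: 0.0278
```

Emit:
{"fn": "arm_command", "kwargs": {"targets": [[[0.006, -0.04, 0, 0, 0, 0, 0.8], [0.013, -0.08, 0, 0, 0, 0, 0.8], [0.019, -0.115, 0, 0, 0, 0, 0.8], [0.022, -0.13, 0, 0, 0, 0, 0.8], [0.022, -0.13, 0, 0, 0, 0, 0.8], [0.022, -0.13, 0, 0, 0, 0, 0.8]]]}}

```text
time_s: 37.7
tool_pos: [0.5471, 0.0499, 0.0844]
tool_rot: [179.9, 0.1, 2.4]
force: [-0.1, -0.4, -1.7]
grip_width: 0.0278
```

```bash
python3 go.py .5482 .0515 .0587 180 0 2.4; python3 - <<'E'
from h import *
from cell import *
d=read_camera("scene");w=read_camera("wrist")
cv2.imwrite("pics/s14.png",np.hstack([cv2.resize(d["img"][130:320,150:400],(400,304)),cv2.resize(w["img"],(400,304))])[...,::-1])
E
```

```text
t 37.7 TIP [0.5471 0.05   0.1184] rot [1.7988e+02 1.0000e-01 2.3700e+00] F [-0.1 -0.4 -1.7] w 0.0278 q [-41.  12.  37. 106.  -8.  65. -89.]
shift [ 0.0013 -0.0016  0.0597] turn [ 0.12  0.1  -0.03]
```

View pics/s14.png

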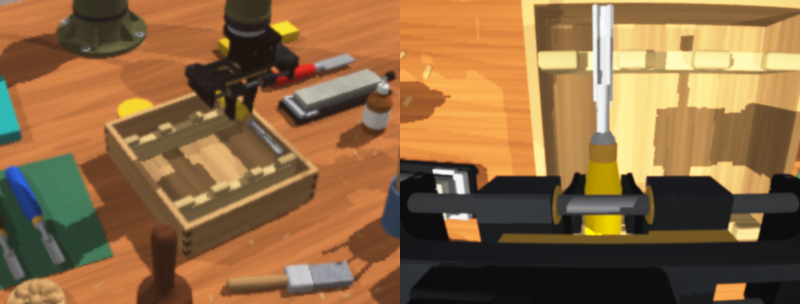

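The blade is over its notch (602, between lands ending at 580 and 620). I lower it.

Emit:
{"fn": "arm_command", "kwargs": {"targets": [[[0.001, -0.0015, 0.02, 0, 0, 0, 0.8], [0.001, -0.0015, 0.04, 0, 0, 0, 0.8], [0.001, -0.0015, 0.05, 0, 0, 0, 0.8], [0.001, -0.0015, 0.055, 0, 0, 0, 0.8], [0.001, -0.0015, 0.0575, 0, 0, 0, 0.8], [0.001, -0.0015, 0.059, 0, 0, 0, 0.8], [0.001, -0.0015, 0.059, 0, 0, 0, 0.8]]]}}

```text
time_s: 38.5
tool_pos: [0.5487, 0.0534, 0.0261]
tool_rot: [180.0, 0.0, 2.4]
force: [-0.0, -0.3, -0.6]
grip_width: 0.0279
```

```bash
python3 go.py .5482 .0515 .0587 180 0 2.4
```

```text
t 38.5 TIP [0.5487 0.0534 0.0601] rot [1.7998e+02 1.0000e-02 2.4400e+00] F [-0.  -0.3 -0.6] w 0.0279 q [-40.  17.  36. 109. -11.  58. -86.]
shift [-0.0006  0.0019  0.0014] turn [0.02 0.01 0.04]
```

Emit:
{"fn": "arm_command", "kwargs": {"targets": [[[0, 0.001, 0.001, 0, 0, 0, 0.8], [0, 0.001, 0.0018, 0, 0, 0, 0.8], [0, 0.001, 0.0024, 0, 0, 0, 0.8], [0, 0.001, 0.0024, 0, 0, 0, 0.8]]]}}

```text
time_s: 38.9
tool_pos: [0.5488, 0.0524, 0.0246]
tool_rot: [-180.0, 0.0, 2.4]
force: [-3.4, -0.8, 8.1]
grip_width: 0.0275
```

Emit:
{"fn": "arm_command", "kwargs": {"targets": [[[0, 0, 0, 0, 0, 0, 0.1], [0, 0, 0, 0, 0, 0, -0.15], [0, 0, 0, 0, 0, 0, -0.15], [0, 0, 0, 0, 0, 0, -0.15], [0, 0, -0.03, 0, 0, 0, -0.15], [0, 0, -0.07, 0, 0, 0, -0.15], [-0.007, 0.05, -0.075, 0, 0, 0, -0.15], [-0.014, 0.1, -0.075, 0, 0, 0, -0.15], [-0.021, 0.15, -0.075, 0, 0, 0, -0.15], [-0.029, 0.2, -0.075, 0, 0, 0, -0.15]]]}}

```text
time_s: 39.9
tool_pos: [0.528, -0.1478, 0.0986]
tool_rot: [180.0, -0.0, 2.5]
force: [0.9, -0.2, -0.6]
grip_width: 0.05
```

Emit:
{"fn": "arm_command", "kwargs": {"targets": [[[-0.007, 0.05, 0, 0, 0, 0, -0.15], [-0.014, 0.1, 0, 0, 0, 0, -0.15], [-0.021, 0.15, 0, 0, 0, 0, -0.15], [-0.0275, 0.189, 0, 0, 0, 0, -0.15], [-0.0275, 0.189, 0, 0, 0, 0, -0.15], [-0.0275, 0.189, 0, 0, 0, 0, -0.15]]]}}

```text
time_s: 40.5
tool_pos: [0.5079, -0.3373, 0.0981]
tool_rot: [180.0, 0.1, 2.3]
force: [0.2, 0.4, -0.8]
grip_width: 0.0499
```

```bash
python3 go.py .5087 -.3385 .0083 180 0 2.4; python3 - <<'E'
from h import *
from cell import *
d=read_camera("scene");w=read_camera("wrist")
cv2.imwrite("pics/s15.png",np.hstack([cv2.resize(d["img"][130:320,150:400],(400,304)),cv2.resize(w["img"],(400,304))])[...,::-1])
E
```

```text
t 40.5 TIP [ 0.508  -0.3373  0.1321] rot [1.7996e+02 1.1000e-01 2.2700e+00] F [ 0.2  0.4 -0.8] w 0.0499 q [ -8.  22.  48.  97. -17.  69. -43.]
shift [0.0009 0.0011 0.1238] turn [ 0.03  0.11 -0.13]
```

View pics/s15.png

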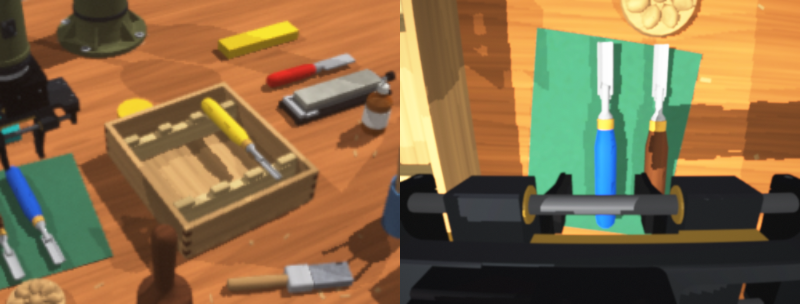

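Yellow is home and blue is centred (604). I descend and grip it.

Emit:
{"fn": "arm_command", "kwargs": {"targets": [[[0.001, 0.001, 0.04, 0, 0, 0, -0.15], [0.001, 0.001, 0.08, 0, 0, 0, -0.15], [0.001, 0.001, 0.11, 0, 0, 0, -0.15], [0.001, 0.001, 0.121, 0, 0, 0, -0.15], [0.001, 0.001, 0.1235, 0, 0, 0, -0.15], [0.001, 0.001, 0.1235, 0, 0, 0, 0.3], [0.001, 0.001, 0.1235, 0, 0, 0, 0.6], [0.001, 0.001, 0.1235, 0, 0, 0, 0.8], [0.001, 0.001, 0.1235, 0, 0, 0, 0.8], [0.001, 0.001, 0.1235, 0, 0, 0, 0.8]]]}}

```text
time_s: 41.6
tool_pos: [0.5106, -0.3378, -0.0238]
tool_rot: [179.9, -0.1, 2.4]
force: [0.1, 0.1, 6.1]
grip_width: 0.028
```

```bash
python3 go.py .5472 -.0164 .12 180 0 2.4
```

```text
t 41.6 TIP [ 0.5105 -0.3378  0.0102] rot [ 1.7992e+02 -5.0000e-02  2.4300e+00] F [0.1 0.1 6.1] w 0.028 q [ -4.  30.  43. 102. -24.  57. -38.]
shift [ 0.0503 -0.3194 -0.1102] turn [ 0.08 -0.05  0.03]
```

Emit:
{"fn": "arm_command", "kwargs": {"targets": [[[0, 0, -0.005, 0, 0, 0, 0.8], [0, 0, -0.025, 0, 0, 0, 0.8], [0, 0, -0.055, 0, 0, 0, 0.8], [0, 0, -0.085, 0, 0, 0, 0.8], [0, 0, -0.11, 0, 0, 0, 0.8], [0.004, -0.03, -0.11, 0, 0, 0, 0.8], [0.011, -0.07, -0.11, 0, 0, 0, 0.8], [0.018, -0.11, -0.11, 0, 0, 0, 0.8], [0.024, -0.15, -0.11, 0, 0, 0, 0.8], [0.03, -0.19, -0.11, 0, 0, 0, 0.8]]]}}

```text
time_s: 42.6
tool_pos: [0.5311, -0.1444, 0.0846]
tool_rot: [180.0, 0.1, 2.4]
force: [0.5, -0.1, -1.8]
grip_width: 0.0279
```

Emit:
{"fn": "arm_command", "kwargs": {"targets": [[[0.006, -0.04, 0, 0, 0, 0, 0.8], [0.013, -0.08, 0, 0, 0, 0, 0.8], [0.019, -0.115, 0, 0, 0, 0, 0.8], [0.022, -0.13, 0, 0, 0, 0, 0.8], [0.022, -0.13, 0, 0, 0, 0, 0.8], [0.022, -0.13, 0, 0, 0, 0, 0.8]]]}}

```text
time_s: 43.2
tool_pos: [0.5477, -0.017, 0.0846]
tool_rot: [179.9, 0.1, 2.4]
force: [-0.4, 0.5, -2.0]
grip_width: 0.0275
```

```bash
python3 go.py .549 -.0164 .0592 180 0 2.4; python3 - <<'E'
from h import *
from cell import *
d=read_camera("scene");w=read_camera("wrist")
cv2.imwrite("pics/s16.png",np.hstack([cv2.resize(d["img"][130:320,150:400],(400,304)),cv2.resize(w["img"],(400,304))])[...,::-1])
E
```

```text
t 43.2 TIP [ 0.5477 -0.017   0.1186] rot [1.7989e+02 1.0000e-01 2.3800e+00] F [-0.4  0.5 -2. ] w 0.0275 q [-38.  12.  42. 106.  -9.  65. -81.]
shift [ 0.0015 -0.0007  0.0594] turn [ 0.11  0.1  -0.02]
```

View pics/s16.png

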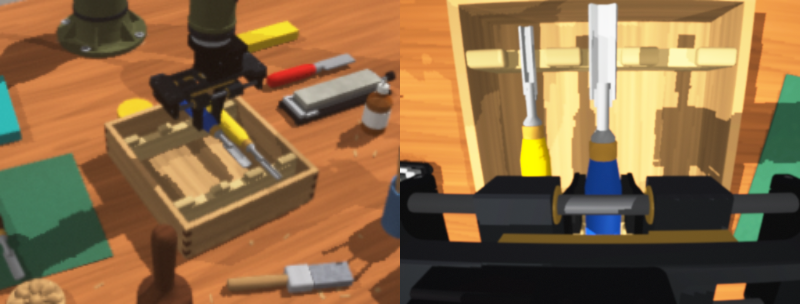

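Emit:
{"fn": "arm_command", "kwargs": {"targets": [[[0.0015, -0.0005, 0.02, 0, 0, 0, 0.8], [0.0015, -0.0005, 0.04, 0, 0, 0, 0.8], [0.0015, -0.0005, 0.05, 0, 0, 0, 0.8], [0.0015, -0.0005, 0.055, 0, 0, 0, 0.8], [0.0015, -0.0005, 0.0575, 0, 0, 0, 0.8], [0.0015, -0.0005, 0.059, 0, 0, 0, 0.8], [0.0015, -0.0005, 0.0595, 0, 0, 0, 0.8]]]}}

```text
time_s: 44.0
tool_pos: [0.5501, -0.0148, 0.0257]
tool_rot: [180.0, 0.0, 2.4]
force: [0.3, -0.3, -1.6]
grip_width: 0.0279
```

Emit:
{"fn": "arm_command", "kwargs": {"targets": [[[0, 0, 0.0005, 0, 0, 0, 0.8], [0, 0, 0.001, 0, 0, 0, 0.8], [0, 0, 0.0015, 0, 0, 0, 0.8], [0, 0, 0.0015, 0, 0, 0, 0.8]]]}}

```text
time_s: 44.4
tool_pos: [0.5501, -0.0146, 0.0252]
tool_rot: [-180.0, 0.0, 2.4]
force: [-3.8, -0.1, 8.7]
grip_width: 0.0275
```

Emit:
{"fn": "arm_command", "kwargs": {"targets": [[[0, 0, 0, 0, 0, 0, 0.1], [0, 0, 0, 0, 0, 0, -0.15], [0, 0, 0, 0, 0, 0, -0.15], [0, 0, 0, 0, 0, 0, -0.15], [0, 0, -0.03, 0, 0, 0, -0.15], [0, 0, -0.07, 0, 0, 0, -0.15], [-0.007, 0.05, -0.075, 0, 0, 0, -0.15], [-0.014, 0.1, -0.075, 0, 0, 0, -0.15], [-0.021, 0.15, -0.075, 0, 0, 0, -0.15], [-0.029, 0.2, -0.075, 0, 0, 0, -0.15]]]}}

```text
time_s: 45.4
tool_pos: [0.5294, -0.2149, 0.0991]
tool_rot: [180.0, -0.0, 2.5]
force: [1.3, -0.2, 0.9]
grip_width: 0.0505
```

Emit:
{"fn": "arm_command", "kwargs": {"targets": [[[-0.007, 0.05, 0, 0, 0, 0, -0.15], [-0.014, 0.1, 0, 0, 0, 0, -0.15], [-0.021, 0.15, 0, 0, 0, 0, -0.15], [-0.0275, 0.189, 0, 0, 0, 0, -0.15], [-0.0275, 0.189, 0, 0, 0, 0, -0.15], [-0.0275, 0.189, 0, 0, 0, 0, -0.15]]]}}

```text
time_s: 46.0
tool_pos: [0.509, -0.4046, 0.0985]
tool_rot: [180.0, 0.1, 2.3]
force: [1.1, -0.2, 0.2]
grip_width: 0.0498
```

```bash
python3 go.py .5092 -.4059 .0079 180 0 2.2; python3 - <<'E'
from h import *
from cell import *
d=read_camera("scene");w=read_camera("wrist")
cv2.imwrite("pics/s17.png",np.hstack([cv2.resize(d["img"][130:320,150:400],(400,304)),cv2.resize(w["img"],(400,304))])[...,::-1])
E
```

```text
t 46.0 TIP [ 0.509  -0.4046  0.1325] rot [1.7997e+02 1.2000e-01 2.2800e+00] F [ 1.1 -0.2  0.2] w 0.0498 q [ -0.  28.  49.  91. -22.  71. -36.]
shift [0.0004 0.0012 0.1246] turn [0.03 0.12 0.08]
```

View pics/s17.png

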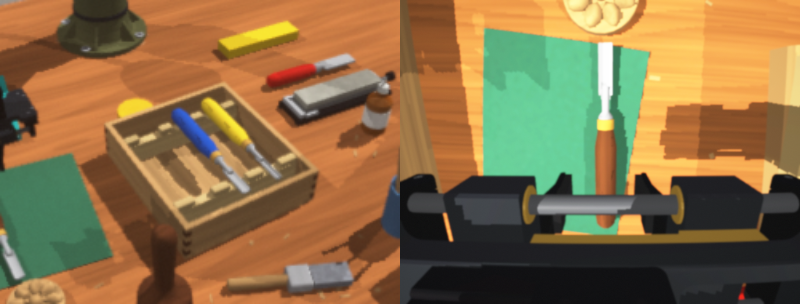

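Blue and yellow are home and brown is centred (604). I grip it.

Emit:
{"fn": "arm_command", "kwargs": {"targets": [[[-0.001, 0.001, 0.04, 0, 0, 0, -0.15], [-0.001, 0.001, 0.08, 0, 0, 0, -0.15], [-0.001, 0.001, 0.11, 0, 0, 0, -0.15], [-0.001, 0.001, 0.1215, 0, 0, 0, -0.15], [-0.001, 0.001, 0.1245, 0, 0, 0, -0.15], [-0.001, 0.001, 0.1245, 0, 0, 0, 0.3], [-0.001, 0.001, 0.1245, 0, 0, 0, 0.6], [-0.001, 0.001, 0.1245, 0, 0, 0, 0.8], [-0.001, 0.001, 0.1245, 0, 0, 0, 0.8], [-0.001, 0.001, 0.1245, 0, 0, 0, 0.8]]]}}

```text
time_s: 47.1
tool_pos: [0.5097, -0.4052, -0.0241]
tool_rot: [179.9, -0.0, 2.4]
force: [-0.2, -0.4, 4.8]
grip_width: 0.0276
```

```bash
python3 go.py .5473 -.0876 .12 180 0 2.4
```

```text
t 47.1 TIP [ 0.5097 -0.4052  0.0099] rot [ 1.799e+02 -5.000e-02  2.440e+00] F [-0.2 -0.4  4.8] w 0.0276 q [  3.  35.  44.  96. -28.  60. -32.]
shift [ 0.0511 -0.3156 -0.1106] turn [ 0.1  -0.05  0.04]
```

Emit:
{"fn": "arm_command", "kwargs": {"targets": [[[0, 0, -0.005, 0, 0, 0, 0.8], [0, 0, -0.025, 0, 0, 0, 0.8], [0, 0, -0.055, 0, 0, 0, 0.8], [0, 0, -0.085, 0, 0, 0, 0.8], [0, 0, -0.11, 0, 0, 0, 0.8], [0.004, -0.03, -0.11, 0, 0, 0, 0.8], [0.011, -0.07, -0.11, 0, 0, 0, 0.8], [0.018, -0.11, -0.11, 0, 0, 0, 0.8], [0.024, -0.15, -0.11, 0, 0, 0, 0.8], [0.03, -0.19, -0.11, 0, 0, 0, 0.8]]]}}

```text
time_s: 48.1
tool_pos: [0.5304, -0.2116, 0.0841]
tool_rot: [180.0, 0.1, 2.4]
force: [-0.2, 0.2, -0.5]
grip_width: 0.0281
```

Emit:
{"fn": "arm_command", "kwargs": {"targets": [[[0.006, -0.04, 0, 0, 0, 0, 0.8], [0.013, -0.08, 0, 0, 0, 0, 0.8], [0.019, -0.11, 0, 0, 0, 0, 0.8], [0.021, -0.126, 0, 0, 0, 0, 0.8], [0.021, -0.126, 0, 0, 0, 0, 0.8], [0.021, -0.126, 0, 0, 0, 0, 0.8]]]}}

```text
time_s: 48.7
tool_pos: [0.5461, -0.0874, 0.0842]
tool_rot: [179.9, 0.1, 2.4]
force: [-0.9, -0.5, -1.1]
grip_width: 0.0276
```

```bash
python3 go.py .5478 -.0876 .0589 180 0 2.3; python3 - <<'E'
from h import *
from cell import *
d=read_camera("scene");w=read_camera("wrist")
cv2.imwrite("pics/s18.png",np.hstack([cv2.resize(d["img"][130:320,150:400],(400,304)),cv2.resize(w["img"],(400,304))])[...,::-1])
E
```

```text
t 48.7 TIP [ 0.5461 -0.0874  0.1182] rot [1.7993e+02 9.0000e-02 2.4400e+00] F [-0.9 -0.5 -1.1] w 0.0276 q [-35.  14.  47. 106. -11.  65. -72.]
shift [0.0018 0.0002 0.0593] turn [0.07 0.09 0.14]
```

View pics/s18.png

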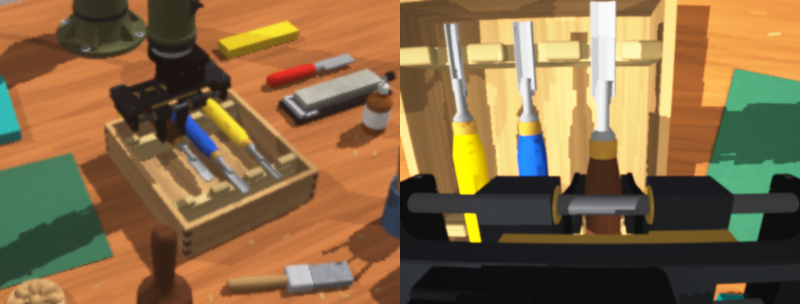

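Emit:
{"fn": "arm_command", "kwargs": {"targets": [[[0.0015, 0.001, 0.02, 0, 0, 0, 0.8], [0.0015, 0.001, 0.04, 0, 0, 0, 0.8], [0.0015, 0.001, 0.05, 0, 0, 0, 0.8], [0.0015, 0.001, 0.055, 0, 0, 0, 0.8], [0.0015, 0.001, 0.0575, 0, 0, 0, 0.8], [0.0015, 0.001, 0.059, 0, 0, 0, 0.8], [0.0015, 0.001, 0.0595, 0, 0, 0, 0.8]]]}}

```text
time_s: 49.5
tool_pos: [0.5485, -0.0877, 0.0253]
tool_rot: [180.0, 0.0, 2.4]
force: [-1.0, 0.4, -0.8]
grip_width: 0.0276
```

Emit:
{"fn": "arm_command", "kwargs": {"targets": [[[0, 0, 0.0005, 0, 0, 0, 0.8], [0, 0, 0.001, 0, 0, 0, 0.8], [0, 0, 0.0015, 0, 0, 0, 0.8], [0, 0, 0.0015, 0, 0, 0, 0.8]]]}}

```text
time_s: 49.9
tool_pos: [0.5486, -0.0875, 0.0248]
tool_rot: [-180.0, 0.0, 2.4]
force: [-3.6, 0.4, 9.3]
grip_width: 0.0276
```

Contact again. I release, rise and move clear so the top camera can check.

Emit:
{"fn": "arm_command", "kwargs": {"targets": [[[0, 0, 0, 0, 0, 0, 0.1], [0, 0, 0, 0, 0, 0, -0.15], [0, 0, 0, 0, 0, 0, -0.15], [0, 0, 0, 0, 0, 0, -0.15], [0, 0, -0.03, 0, 0, 0, -0.15], [0, 0, -0.07, 0, 0, 0, -0.15], [-0.007, 0.05, -0.1, 0, 0, 0, -0.15], [-0.014, 0.1, -0.1, 0, 0, 0, -0.15], [-0.021, 0.15, -0.1, 0, 0, 0, -0.15], [-0.029, 0.2, -0.1, 0, 0, 0, -0.15]]]}}

```text
time_s: 50.9
tool_pos: [0.529, -0.2807, 0.1239]
tool_rot: [180.0, -0.0, 2.5]
force: [0.3, -1.0, 0.2]
grip_width: 0.0501
```

Emit:
{"fn": "arm_command", "kwargs": {"targets": [[[-0.007, 0.05, 0, 0, 0, 0, -0.15], [-0.014, 0.1, 0, 0, 0, 0, -0.15], [-0.02, 0.13, 0, 0, 0, 0, -0.15], [-0.02, 0.13, 0, 0, 0, 0, -0.15], [-0.02, 0.13, 0, 0, 0, 0, -0.15]]]}}

```text
time_s: 51.4
tool_pos: [0.5135, -0.4108, 0.123]
tool_rot: [180.0, 0.1, 2.3]
force: [-0.1, 1.0, -0.1]
grip_width: 0.05
```

```bash
python3 go.py; python3 - <<'E'
from h import *; from held import plane
from cell import *
d=read_camera("scene");c=read_camera("top");pickle.dump(c,open("top3.pkl","wb"))
cv2.imwrite("pics/end.png",np.hstack([cv2.resize(d["img"][120:310,170:420],(400,304)),cv2.resize(c["img"][60:220,80:340],(400,246+58))])[...,::-1])
U,Vv=np.meshgrid(np.arange(512),np.arange(384));win=lambda a,b,d,e:(U>=a)&(U<=b)&(Vv>=d)&(Vv<=e)
for c in (pickle.load(open("top0.pkl","rb")),c):
    P=cloud(c);H,S,V=masks(c);Z=P[...,2]
    for nm,m,a in (("yellow",(H>22)&(H<35)&(S>140)&win(240,262,120,190),.05),("blue",(H>100)&(H<125)&(S>120)&win(262,290,100,190),-.02),("brown",(V<150)&(S>90)&(H<14)&win(294,316,120,188)&(Z>.058),-.088)):
        w=ray(c,np.argwhere(m)[:,::-1],.066);r=cv2.minAreaRect((w[:,:2]*1000).astype(np.float32))
        x=P[m&(Z>.05)];xs=np.arange(.45,.56,.02)
        # axis heights along the handle, and blade tip height
        b=P[(abs(P[...,1]-a)<.02)&(P[...,0]>.595)&(P[...,0]<.632)&(Z>.063)&(S<60)]
        print(nm,np.round(r[0],1),round(r[2],1),[round(np.percentile(x[abs(x[:,0]-t)<.01,2],80),3) for t in xs],"blade z",b[:,2].mean().round(4))
    m=(S<45)&(V>70)&(Z>.03)&(Z<.045)&(P[...,0]>.42)&(P[...,0]<.54)&(P[...,1]>.2)&(P[...,1]<.48)
    if m.sum()>500:
        q=P[m];ce,n=plane(q);print("stone",n.round(4),ce,cv2.minAreaRect((q[:,:2]*1000).astype(np.float32)))
    m=win(115,160,105,150)&(Z>.05)&(Z<.2);print("oil",P[m][:,:2].min(0).round(3),P[m][:,:2].max(0).round(3))
    m=(S>150)&((H<6)|(H>174))&win(120,190,195,220);w=ray(c,np.argwhere(m)[:,::-1],.015);print("chisel",w.mean(0).round(4))
E
```

```text
t 51.4 TIP [ 0.5136 -0.4108  0.157 ] rot [1.7998e+02 1.1000e-01 2.3200e+00] F [-0.1  1.  -0.1] w 0.05 q [ -1.  28.  51.  88. -22.  74. -35.]
yellow [504.8  50.9] 2.0 [np.float64(0.08), np.float64(0.08), np.float64(0.08), np.float64(0.08), np.float64(0.081), np.float64(0.08)] blade z 0.069
blue [504.1 -18.2] 1.1 [np.float64(0.08), np.float64(0.08), np.float64(0.081), np.float64(0.08), np.float64(0.08), np.float64(0.08)] blade z 0.0684
brown [505.5 -87.8] 2.9 [np.float64(0.08), np.float64(0.081), np.float64(0.08), np.float64(0.08), np.float64(0.08), np.float64(0.08)] blade z 0.0678
oil [0.566 0.333] [0.618 0.384]
chisel [0.3772 0.3016 0.015 ]
yellow [506.1  51. ] 2.1 [np.float64(0.08), np.float64(0.08), np.float64(0.08), np.float64(0.08), np.float64(0.081), np.float64(0.08)] blade z 0.0682
blue [506.5 -15.9] 1.9 [np.float64(0.08), np.float64(0.08), np.float64(0.08), np.float64(0.081), np.float64(0.08), np.float64(0.08)] blade z 0.0685
brown [505.7 -89.5] 2.6 [np.float64(0.08), np.float64(0.081), np.float64(0.08), np.float64(0.08), np.float64(0.08), np.float64(0.08)] blade z 0.0683
stone [-5.e-03 -8.e-04  1.e+00] [0.47998729 0.34890003 0.03660394] ((480.62109375, 351.1546630859375), (199.14657592773438, 51.2213020324707), 88.26861572265625)
oil [0.566 0.332] [0.618 0.383]
chisel [0.3772 0.3015 0.015 ]
```

View pics/end.png

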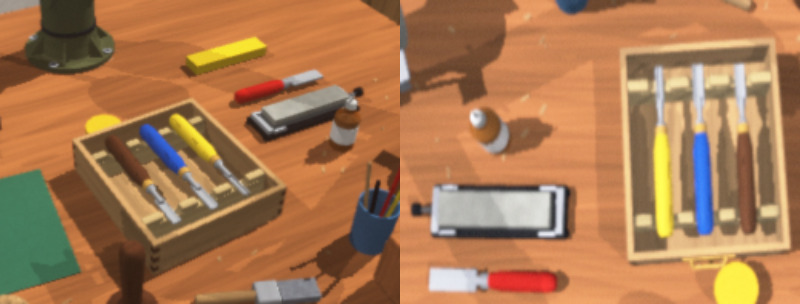

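All three gouges lie level in their own notches within 3 mm of the start, the stone is flat in the holder, and chisel and oil are unmoved. I hand the job in.

```bash
python3 -c "
from cell import *
print(sign_off())"
```

```text
the job is handed in; nothing more can be done
None
```

The job is done and was handed in at about 51 s, though no verdict is reported. I laid all three gouges on the mat, lowered the stone into the holder, and returned each gouge to its own notches, handle the same way round.

Last checks, from camera images with the robot clear of everything:
- **Gouges:** all are within about 3 mm of where they started. The handles lie level with their tops at 80 mm, which puts the axes at about 66 mm.
- **Stone:** its centre is within about 2 mm of the holder's. It is flat to about 0.3°, aligned within 0.5°, and its top is at 36.6 mm. It went in with only about 13 N of contact.
- **Chisel and oil bottle:** neither moved by more than 1 mm.

Two things disagreed on the way:
- **Fingertip position:** the real fingertips end 34 mm short of the reported TCP, so my first grasp of the brown gouge closed on air. Both cameras showed the gap, and a light touch on the mat (up to about 16 N) measured it. I allowed for it in every later move.
- **Holder position:** my first estimate was about 4 mm off in x. I corrected it with a silhouette fit in both cameras before lowering the stone.

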